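# Lock away the flux and park the fume extractor

## Task

Close down this soldering place after the class: lift the fume extractor's head by the handle on top until it stays parked by itself in the next notch up, and stand every flux bottle upright in the rack inside the cupboard's door, then push the door fully shut. The door has a hidden child-safety catch: pull it ajar until the catch holds, press the catch's lever down through the gap from above and keep it down while you pull the door on open; do not wrench the door against the catch. Leave the lantern, the pot and the former where they are.

Things in the scene. Friction and masses are not known exactly. Their poses are not given: they have to be found in the camera images.
- cupboard: Small white bench-top cupboard, fixed, at the left: 150 mm deep, 310 wide, 220 tall, one door in front. Origin: centre of its underside; it faces along its own -x (towards the robot); own y points to the side where the door is hinged (the robot's left). The plane of its front, where the back of the shut door lies, is 75 mm before the origin.
- door (a joint): Door angle, rad: 0 shut, to 1.9; the free edge swings towards the robot, then left. Stays where left (light friction); may start up to 0.12 ajar. The hidden catch stops it at about 0.19. A push of some 3 to 5 N near the free edge shuts it; the hook ducks under its keeper by itself at about 0.4 to 0.2 and sets the catch again.
- door_hinge (a point): On the hinge axis at the level of the door's top edge (220 mm above the bench), in the plane of the door's back face. Turns with the door: own x points square through the door into the cupboard, own -y along the door from hinge to free edge (304 mm). The door is 18 mm thick (own x -18 to 0 mm), its lower edge 14 mm above the bench.
- door_handle (a point): Where to grip the door's handle, 187 mm above the bench: an upright steel bar 12 mm thick, 35 mm in front of the door's front face, 280 mm from the hinge, reaching from 125 to 202 mm above the bench; it can be pinched from above.
- catch_pad (a point): Press here: upper face of the white catch lever (24 mm wide) behind the door, 235 mm from the hinge, 12 mm behind the door's back face, 36 mm below its top edge. With the door ajar on its catch the gap here is 44 mm wide, open from above. Press down 3 to 8 mm (2 to 5 N) and keep it down until the door is past 0.3 rad. The point is fixed to the door and does not show the pressing.
- catch: The catch lever: reaches 84 mm from the door's back face into the cupboard, with a hook at its far end that catches behind a keeper under the cupboard's top; moves with the door, sprung upwards. Hinges about its origin, inside the door 20 mm below the top edge; own x points along it into the cupboard, it tips about own y.
- rack (a point): Centre of the floor of the grey trough on the back of the door, 104 mm above the bench, 48 mm behind the door's back face, 118 mm from the hinge. Own axes as door_hinge. Walls 40 mm high, 4 mm thick. Two dividers make three compartments, each 60 mm (own x) by 61 mm (own y), centred at own y -65, 0 and 65 mm: one bottle each. Reached from above with the door open 1.2 to 1.5 rad.
- head (a joint): Height of the fume extractor's head on its notched pillar, m: 0 in the working notch, 0.045 in the next and highest; end stop 0.066. Slides straight up; lifting takes 8 to 18 N. The pawl clears the tooth at about 0.052; let it then down 7 mm or more to sit in the notch. Let go before, it drops back to 0.
- head_grip (a point): Middle of the bail handle on the extractor's head (black fan box 160 mm wide, 130 tall, 75 deep, round grille, at the right): steel bar 14 mm thick, 90 mm long along own y, 35 mm above the box; fingers close along own x; z up. 229 mm above the bench when the joint reads 0; nothing behind stands higher than the box.
- bottle1_mid (a point): Middle, half-way up (47 mm), of an upright white flux bottle, 94 mm tall, on the work sheet (4 mm above the bench): squat body 48 mm across, 50 mm tall; grey round cap 24 mm across from 66 to 94 mm above its foot. Own z up along it. 75 to 145 g. Two or three of the four are present.
- bottle2_mid (a point): Middle, half-way up (47 mm), of an upright white flux bottle, 94 mm tall, on the work sheet (4 mm above the bench): squat body 48 mm across, 50 mm tall; grey round cap 24 mm across from 66 to 94 mm above its foot. Own z up along it. 75 to 145 g. Two or three of the four are present.
- bottle3_mid (a point): Middle, half-way up (47 mm), of an upright white flux bottle, 94 mm tall, on the work sheet (4 mm above the bench): squat body 48 mm across, 50 mm tall; grey round cap 24 mm across from 66 to 94 mm above its foot. Own z up along it. 75 to 145 g. Two or three of the four are present.
- bottle4_mid (a point): Middle, half-way up (47 mm), of an upright white flux bottle, 94 mm tall, on the work sheet (4 mm above the bench): squat body 48 mm across, 50 mm tall; grey round cap 24 mm across from 66 to 94 mm above its foot. Own z up along it. 75 to 145 g. Two or three of the four are present.
- lantern: Bystander: hexagonal candle lantern of copper-edged glass panes, 90 mm tall, 76 mm across the rim, narrower at the foot. Origin: centre of its underside.
- pot: Bystander: low round white pot, 50 mm across, 46 mm tall. Origin: centre of its underside.
- former: Bystander: white hollow card-thin pyramid stump (a lantern former), 58 mm square at the foot, 85 mm tall. Origin: centre of its underside.
Not all that is in view belongs to the job. What is shaped like the part that bears bottle1_mid but blue, orange or yellow is not meant.

How it is judged (in metres and radians):
On the way, in this order (a step that is already met when the one before it is completed fails the run):
1. the cupboard door is opened past its catch, to at least 0.9 rad (value of joint door above 0.9 rad), for 0.2 s.
2. every flux bottle stands upright in the rack of the open door (x of bottle1_mid in the frame of rack between -0.014 and 0.014 m and y of bottle1_mid in the frame of rack between -0.08 and 0.08 m and z of bottle1_mid in the frame of rack between 0.039 and 0.057 m and angle between each of bottle1_mid, bottle2_mid, bottle3_mid, bottle4_mid's own z axis and vertical below 0.2 rad and x of bottle2_mid in the frame of rack between -0.014 and 0.014 m and y of bottle2_mid in the frame of rack between -0.08 and 0.08 m and z of bottle2_mid in the frame of rack between 0.039 and 0.057 m and x of bottle3_mid in the frame of rack between -0.014 and 0.014 m and y of bottle3_mid in the frame of rack between -0.08 and 0.08 m and z of bottle3_mid in the frame of rack between 0.039 and 0.057 m and x of bottle4_mid in the frame of rack between -0.014 and 0.014 m and y of bottle4_mid in the frame of rack between -0.08 and 0.08 m and z of bottle4_mid in the frame of rack between 0.039 and 0.057 m and value of joint door above 0.5 rad), for 0.2 s.
At the end, for the whole second after the job is handed in: The door is shut (within 0.04 rad), every flux bottle stands upright (within 0.2 rad) on the floor of the door's rack, and the extractor's head rests in the highest notch (joint 0.045, within 5 mm) by itself (value of joint door below 0.04 rad and value of joint head between 0.04 and 0.05 m and velocity of joint head below 0.01 m/s and x of bottle1_mid in the frame of rack between -0.014 and 0.014 m and y of bottle1_mid in the frame of rack between -0.08 and 0.08 m and z of bottle1_mid in the frame of rack between 0.039 and 0.057 m and angle between each of bottle1_mid, bottle2_mid, bottle3_mid, bottle4_mid's own z axis and vertical below 0.2 rad and x of bottle2_mid in the frame of rack between -0.014 and 0.014 m and y of bottle2_mid in the frame of rack between -0.08 and 0.08 m and z of bottle2_mid in the frame of rack between 0.039 and 0.057 m and x of bottle3_mid in the frame of rack between -0.014 and 0.014 m and y of bottle3_mid in the frame of rack between -0.08 and 0.08 m and z of bottle3_mid in the frame of rack between 0.039 and 0.057 m and x of bottle4_mid in the frame of rack between -0.014 and 0.014 m and y of bottle4_mid in the frame of rack between -0.08 and 0.08 m and z of bottle4_mid in the frame of rack between 0.039 and 0.057 m); the robot touches nothing.
It fails at once if the door is wrenched against its engaged catch (over 60 N between catch and cupboard) (contact force between catch and cupboard above 60 N).
It fails at once if the lantern is shifted by more than 5 cm or knocked over (distance of lantern from where it was at the start of the episode above 0.05 m or angle between lantern's own z axis and vertical above 0.6 rad).
It fails at once if the pot is shifted by more than 5 cm or knocked over (distance of pot from where it was at the start of the episode above 0.05 m or angle between pot's own z axis and vertical above 0.6 rad).
It fails at once if the former is shifted by more than 5 cm or knocked over (distance of former from where it was at the start of the episode above 0.05 m or angle between former's own z axis and vertical above 0.6 rad).
Of bottle1, bottle2, bottle3, bottle4 only 2 to 3 are there at a start; the rules pass over those that are not, and their reading is None.
At some moment in a run one of bottle1, bottle2, bottle3, bottle4 may be knocked a few centimetres aside while the robot is not near it.
It also fails if it takes over 210 s, if anything falls off the work surface, if the arm or the gripper's body presses on something with over 40 N, if the wrist force passes 120 N, or if a joint passes its speed limit or range.

## Robot

A 6-joint arm with a two-finger parallel gripper is mounted at the origin on the work surface. World frame = base frame: x ahead of the robot, y to its left, z up, the work surface at z = 0. Lengths are in m, angles in degrees, forces in N, time in s.
With the tool pointing down it reaches from about 0.3 to 0.75 m from the base axis. Payload 8.5 kg.
Tool frame: the origin (TCP) lies midway between the tips of the shut fingers; the grasp point (between the pads) lies 19 mm behind it (env.hold_point_z is the distance from the TCP to the grasp point, in m); z points along the fingers, y is the line along which they close (so a half turn about z gives the same grasp; the last joint's range is limited). The gripper opens to 85 mm and grips with 20 to 120 N. Pads are 22 mm wide; open, the fingers measure 114 mm over their backs; the gripper's body (76 mm by 85 mm) begins 54 mm behind the grasp point. The pads swing forward as they close: fully open they stand 13 mm farther back than shut.
Start: joints at [61.977, 21.807, 74.336, -0, 83.858, -12.336], TCP at [0.149, 0.529, 0.231] pointing down, gripper open.
Joint ranges: [-178.18, 178.18], [-50.72, 133.34], [12.68, 142.11], [-81.47, 261.47], [9.98, 163.14], [-165.26, 165.26]. Speed limits (degrees/s): [136.94, 136.94, 180, 180, 180, 180].

## Interface

Orientations are given as a 3x3 rotation matrix whose columns are the frame's x, y, z axes.
In Python, from rig import observe, get_image, camera_info, env gives the robot as it stands.
- The arm moves only by the tool drive_tool, never from a script. Its arguments are lists of equal length, an entry for each row: "offset": the shift along the tool's x, y, z in units of 40 mm (1.0 is 40 mm), a list of three; "turn": the turn, a rotation vector about the tool's x, y, z in units of 6 degrees (1.0 is 6 degrees), a list of three; "hand": the opening, from 0 (shut) to 1 (fully open). A call has exactly 10 rows; each row shifts and turns the commanded pose from where the row before left it, along the tool's axes as they then stand; what a row does not reach is not made up. A row lasts 1/8 s, in which the tool goes at most 62.5 mm and 10.7 degrees, less where a joint would pass 70% of its speed; a pose out of reach is approached as far as the arm can. A call is refused whole if a number of a shift passes 1 or a number of a turn 1, either way. A call with a gripper value outside its range is refused whole. The fingers move at their own pace and stop on an object; "newtons" is the grip in N (left out, the last holds). Time passes only in rows, so rows that do not move let the fingers close, or fill a call up. It gives the time, the measured TCP pose, the force, the opening and the grip force at its end, in the units of the state.
- observe(): the state, without advancing time (a new reading comes with each control period).
- get_image(name): name is "scene" or "top"; returns the picture (384x512x3 uint8, blue, green, red); there is no depth.
- camera_info(name): a dict with "fx", "fy", "cx", "cy" (pixels), "world_to_cam" (4x4, takes a point from world to camera coordinates). Camera axes: x right, y down, z forward; pixel columns grow to the right and rows downward; lengths in m; the calibration is good to about 2 mm. A picture is of the moment at which its call begins. camera_info takes no time and is no camera call.
- env.close_job(): hands the job in; it is judged then, once.
The state is a dict: "time_s": time; "q": joint angles; "qvel": joint speeds; "joint_efforts": joint torques, N m; "position": TCP position; "tool_rot": TCP orientation; "ft_force": force on the tool from outside, world axes, zero at the start; "wrist_torque": the same for the moment, N m; "grip_width": finger opening in m; "gripper_force": force on a finger pad.
Only numpy, scipy, OpenCV 4.12 (cv2) and the standard library are available. Lean on these libraries where they do the work, as an engineer would, in place of code of your own. Each camera call takes 0.05 s, during which the arm holds its last target. There are 200 camera calls.

## Working session

There is one attempt and no reset: what is moved stays moved. The work goes in short steps, Python scripts to look and compute and a tool call to move; the robot and the scene stay as the last step left them, time stands still between calls to the robot, and variables do not carry over. Pictures are saved under pics/ and viewed, at most 14 in all, crops included, and the job is handed in when it is done.

Besides the shell and the picture viewer there is one more tool, called after ">>>" in YAML: its name, and indented under it one key for each argument. drive_tool: Moves the arm, as the interface text tells. Its arguments: {"type":"object","properties":{"offset":{"type":"array"},"turn":{"type":"array"},"hand":{"type":"array"},"newtons":{"type":"number"}},"required":["offset","turn","hand"]}

```bash
ls; mkdir -p pics; python3 - <<'E'
from rig import observe,get_image,camera_info,env
import cv2,numpy as np
for n in("scene","top"):
    im=get_image(n);cv2.imwrite(f"pics/{n}0.png",im)
    c=camera_info(n);print(n,c["fx"],c["fy"],c["cx"],c["cy"]);print(np.round(c["world_to_cam"],3).tolist())
s=observe();print(s["time_s"],s["position"],s["tool_rot"],env.hold_point_z)
E
```

```text
pics
scene 493.4639815807192 493.4639815807192 255.2286405432746 200.3131034767194
[[0.575, 0.818, 0.002, -0.122], [0.674, -0.472, -0.569, -0.318], [-0.464, 0.329, -0.823, 1.906], [0.0, 0.0, 0.0, 1.0]]
top 411.4517133820533 411.4517133820533 258.66834493558713 192.29515384834738
[[0.013, -1.0, -0.005, -0.202], [-0.994, -0.012, -0.113, 0.495], [0.113, 0.006, -0.994, 1.703], [0.0, 0.0, 0.0, 1.0]]
0.1 [0.14860822 0.52929033 0.23079947] [[-9.62748947e-01  2.70396213e-01 -5.93577984e-04]
 [ 2.70396721e-01  9.62748380e-01 -1.08130875e-03]
 [ 2.79084451e-04 -1.20153040e-03 -9.99999239e-01]] 0.0187
```

View pics/scene0.png

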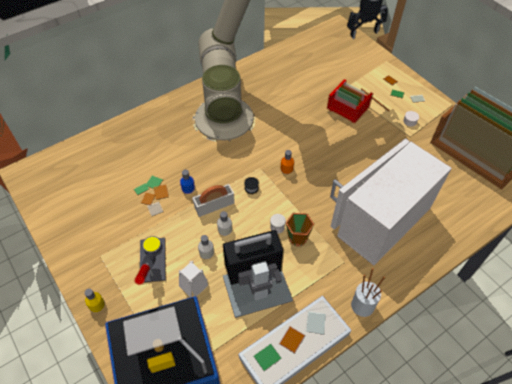

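View pics/top0.png

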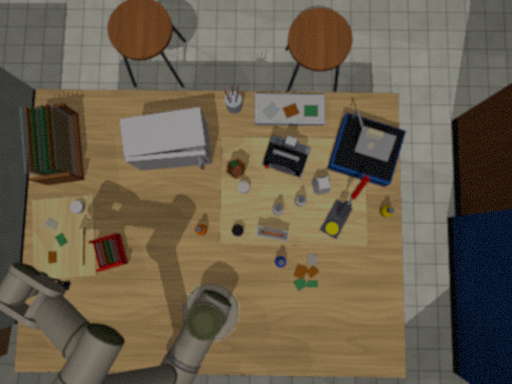

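Candidates: white bottles at scene (206,246) and (225,223), top (300,200) and (278,209). Possible mix-ups are blue (187,181), orange (287,162) and yellow (94,300) bottles, the pot (278,222), the former (193,278), the white item at the left (411,117), and the black jar (251,185). I'll check them in a crop.

```bash
cat > h.py <<'E'
import cv2,numpy as np
from rig import observe,get_image,camera_info,env
def P(n):
    c=camera_info(n);K=np.array([[c["fx"],0,c["cx"]],[0,c["fy"],c["cy"]],[0,0,1]])
    return K@np.array(c["world_to_cam"])[:3]
def proj(n,p):
    v=P(n)@np.append(p,1);return v[:2]/v[2]
def plane(n,uv,z):
    M=P(n);A=np.c_[M[:,0],M[:,1],-np.array([*uv,1.])];s=np.linalg.solve(A,-(M[:,2]*z+M[:,3]));return s[:2]
def tri(a,b):
    X=cv2.triangulatePoints(P("scene"),P("top"),np.array(a,float),np.array(b,float));return (X[:3]/X[3]).ravel()
E
python3 - <<'E'
import cv2,numpy as np
a=cv2.imread("pics/scene0.png");b=cv2.imread("pics/top0.png")
z=lambda i,x,y,w,h,f:cv2.resize(i[y:y+h,x:x+w],None,fx=f,fy=f,interpolation=cv2.INTER_CUBIC)
cv2.imwrite("pics/c1.png",z(a,165,130,290,190,2.75))
cv2.imwrite("pics/c2.png",z(b,110,90,250,150,3.2))
E
```

```text
(no output)
```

View pics/c1.png

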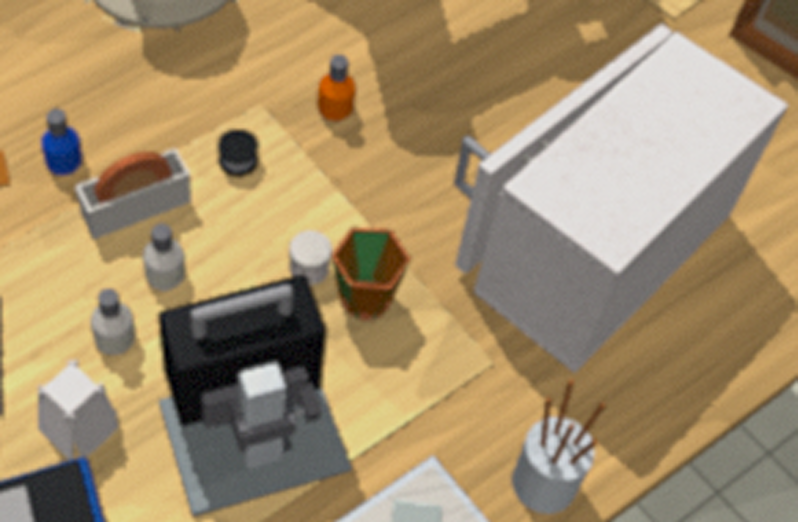

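View pics/c2.png

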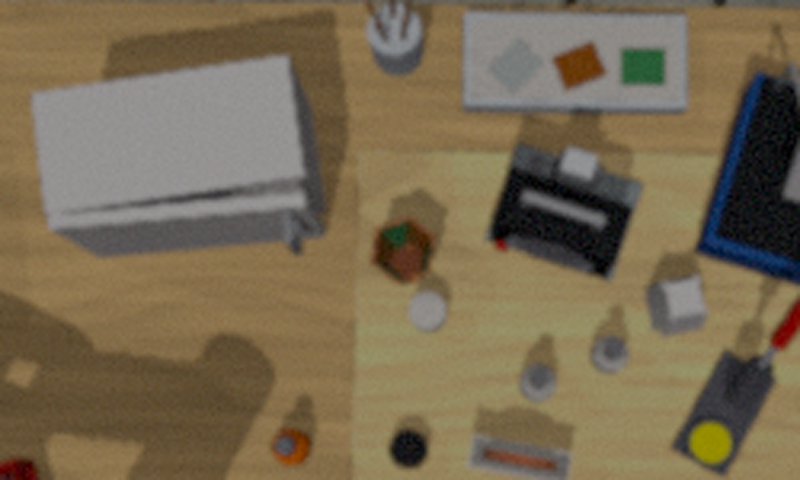

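Only two white bottles are there: crop 1 (162,237) and (109,301), crop 2 (538,378) and (608,348). The bail, cupboard corners and handle are also clear, with the door slightly ajar. Next I measure.

```bash
python3 - <<'E'
from h import *
np.set_printoptions(precision=3,suppress=True)
S=lambda u,v:(165+u/2.75-.3,130+v/2.75-.3)
T=lambda u,v:(110+u/3.2-.3,90+v/3.2-.3)
for n,a,b,z in[("b1cap",(162,233),(538,375),.098),("b2cap",(109,297),(609,346),.098),("bailmid",(245,312),(563,209),.229),
 ("bailL",(202,325),(605,221),.229),("bailR",(290,297),(521,195),.229),("boxBL",(783,103),(33,95),.22),("boxBR",(617,268),(290,57),.22),
 ("boxFR",(508,188),(304,187),.22),("boxFL",(675,32),(50,213),.22),("doorfree",(483,165),(308,207),.22),("lantern",(371,243),(403,250),.09),("pot",(311,245),(428,308),.046),("former",(72,380),(686,297),.085),("handtop",(467,140),(290,217),.202)]:
    a=S(*a);b=T(*b);print(n,plane("scene",a,z),plane("top",b,z),tri(a,b))
E
```

```text
b1cap [ 0.428 -0.273] [ 0.431 -0.273] [ 0.431 -0.274  0.101]
b2cap [ 0.465 -0.366] [ 0.469 -0.362] [ 0.467 -0.365  0.1  ]
bailmid [ 0.628 -0.298] [ 0.616 -0.296] [ 0.62  -0.295  0.215]
bailL [ 0.615 -0.34 ] [ 0.603 -0.345] [ 0.608 -0.341  0.218]
bailR [ 0.639 -0.252] [ 0.632 -0.247] [ 0.634 -0.247  0.218]
boxBL [0.747 0.34 ] [0.749 0.337] [0.748 0.336 0.224]
boxBR [0.797 0.042] [0.799 0.031] [0.799 0.033 0.229]
boxFR [0.66  0.017] [0.641 0.01 ] [0.65  0.02  0.205]
boxFL [0.605 0.317] [0.606 0.309] [0.607 0.31  0.226]
doorfree [0.622 0.015] [0.617 0.004] [0.621 0.01  0.221]
lantern [ 0.571 -0.084] [ 0.589 -0.1  ] [ 0.585 -0.1    0.122]
pot [ 0.513 -0.123] [ 0.521 -0.132] [ 0.52  -0.131  0.062]
former [ 0.523 -0.449] [ 0.534 -0.462] [ 0.532 -0.455  0.107]
handtop [0.578 0.033] [0.608 0.028] [0.597 0.017 0.237]
```

>>> drive_tool:
  offset:
    - [-1, -0.65, -0.2]
    - [-1, -0.65, -0.2]
    - [-1, -0.65, -0.2]
    - [-1, -0.65, -0.2]
    - [-1, -0.65, -0.2]
    - [-1, -0.65, 0]
    - [-1, -0.65, 0]
    - [-1, -0.65, 0]
    - [-1, -0.65, 0]
    - [-1, -0.65, 0]
  turn:
    - [0, 0, 0]
    - [0, 0, 0]
    - [0, 0, 0]
    - [0, 0, 0]
    - [0, 0, 0]
    - [0, 0, 0]
    - [0, 0, 0]
    - [0, 0, 0]
    - [0, 0, 0]
    - [0, 0, 0]
  hand: [1, 1, 1, 1, 1, 1, 1, 1, 1, 1]
  newtons: 40

```text
time_s: 1.35
position: [0.4643, 0.1697, 0.2711]
tool_rot: [[-0.963, 0.271, -0.001], [0.271, 0.963, 0.0], [0.001, -0.0, -1.0]]
ft_force: [0.4, 0.3, -0.5]
grip_width: 0.0856
gripper_force: 0.0
```

>>> drive_tool:
  offset:
    - [-1, -0.65, 0]
    - [-1, -0.65, 0]
    - [-1, -0.65, 0]
    - [-0.8, -0.65, 0]
    - [0, 0, 0]
    - [0, 0, 0]
    - [0, 0, 0]
    - [0, 0, 0]
    - [0, 0, 0]
    - [0, 0, 0]
  turn:
    - [0, 0, 0]
    - [0, 0, 0]
    - [0, 0, 0]
    - [0, 0, 0]
    - [0, 0, -0.95]
    - [0, 0, -0.95]
    - [0, 0, -0.95]
    - [0, 0, -0.95]
    - [0, 0, 0]
    - [0, 0, 0]
  hand: [1, 1, 1, 1, 1, 1, 1, 1, 1, 1]

```text
time_s: 2.6
position: [0.5817, 0.0298, 0.2711]
tool_rot: [[-0.993, -0.122, -0.0], [-0.122, 0.993, 0.0], [0.0, 0.0, -1.0]]
ft_force: [0.4, -0.5, -0.1]
grip_width: 0.0855
gripper_force: 0.0
```

```bash
cat >> h.py <<'E'
def yaw():
    R=np.array(observe()["tool_rot"]);return np.degrees(np.arctan2(R[1,1],R[0,1]))
def to(x,y,z,yw=None):
    "offset in tool units (at present yaw), then turn units about tool z"
    s=observe();R=np.array(s["tool_rot"]);p=np.array(s["position"])
    print("at",np.round(p,4),"yaw",round(yaw(),1),"off",np.round(R.T@(np.array([x,y,z])-p)/.04,2),"turn",None if yw is None else round((yaw()-yw)/6,2))
def crop(n,f,x,y,w,h,k):
    i=get_image(n);cv2.imwrite(f,cv2.resize(i[y:y+h,x:x+w],None,fx=k,fy=k,interpolation=cv2.INTER_CUBIC))
E
python3 - <<'E'
from h import *
s=observe();print(s["time_s"],s["ft_force"],proj("scene",[.581,.029,.19]),proj("top",[.581,.029,.19]))
to(.581,.029,.168,97)
a,b=get_image("scene"),get_image("top")
f=lambda i,x,y:cv2.resize(i[y:y+100,x:x+130],None,fx=3,fy=3,interpolation=cv2.INTER_CUBIC)
cv2.imwrite("pics/d1.png",np.hstack([f(a,290,140),f(b,130,100)]))
E
```

```text
2.6 [ 0.37678686 -0.4787797  -0.12669623] [333.61611172 184.35104155] [200.34807254 165.11343283]
at [0.5817 0.0298 0.2711] yaw 97.0 off [ 0.02 -0.02  2.58] turn 0.0
```

View pics/d1.png

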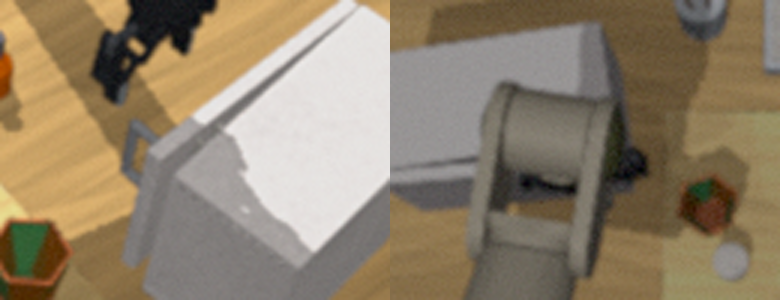

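The handle's top bend is at pixel (335,182), within about 2 px of the prediction, so I descend and pinch.

>>> drive_tool:
  offset:
    - [0, 0, 0.65]
    - [0, 0, 0.65]
    - [0, 0, 0.65]
    - [0, 0, 0.6]
    - [0, 0, 0]
    - [0, 0, 0]
    - [0, 0, 0]
    - [0, 0, 0]
    - [0, 0, 0]
    - [0, 0, 0]
  turn:
    - [0, 0, 0]
    - [0, 0, 0]
    - [0, 0, 0]
    - [0, 0, 0]
    - [0, 0, 0]
    - [0, 0, 0]
    - [0, 0, 0]
    - [0, 0, 0]
    - [0, 0, 0]
    - [0, 0, 0]
  hand: [1, 1, 1, 1, 1, 0, 0, 0, 0, 0]
  newtons: 30

```text
time_s: 3.95
position: [0.5819, 0.0316, 0.1698]
tool_rot: [[-0.992, -0.124, 0.001], [-0.124, 0.992, 0.003], [-0.002, 0.003, -1.0]]
ft_force: [0.5, 9.6, 1.6]
grip_width: 0.0112
gripper_force: 30.6
```

>>> drive_tool:
  offset:
    - [0.1, 0.04, 0]
    - [0.12, 0, 0]
    - [0.12, 0, 0]
    - [0.12, 0, 0]
    - [0.12, 0, 0]
    - [0, 0, 0]
    - [0, 0, 0]
    - [0, 0, 0]
    - [0, 0, 0]
    - [0, 0, 0]
  turn:
    - [0, 0, 0.15]
    - [0, 0, 0.15]
    - [0, 0, 0.15]
    - [0, 0, 0.15]
    - [0, 0, 0.15]
    - [0, 0, 0]
    - [0, 0, 0]
    - [0, 0, 0]
    - [0, 0, 0]
    - [0, 0, 0]
  hand: [0, 0, 0, 0, 0, 0, 0, 0, 0, 0]

```text
time_s: 5.2
position: [0.5589, 0.0344, 0.1698]
tool_rot: [[-0.999, -0.048, 0.003], [-0.048, 0.999, 0.009], [-0.003, 0.009, -1.0]]
ft_force: [5.0, 27.1, 2.4]
grip_width: 0.0112
gripper_force: 32.2
```

>>> drive_tool:
  offset:
    - [0, 0.1, 0]
    - [0.05, 0.05, 0]
    - [0.05, 0.02, 0]
    - [0.05, 0.02, 0]
    - [0, 0, 0]
    - [0, 0, 0]
    - [0, 0, 0]
    - [0, 0, 0]
    - [0, 0, 0]
    - [0, 0, 0]
  turn:
    - [0, 0, 0]
    - [0, 0, 0.1]
    - [0, 0, 0.1]
    - [0, 0, 0.1]
    - [0, 0, 0]
    - [0, 0, 0]
    - [0, 0, 0]
    - [0, 0, 0]
    - [0, 0, 0]
    - [0, 0, 0]
  hand: [0, 0, 0, 0, 0, 0, 0, 0, 0, 0]

```text
time_s: 6.45
position: [0.5521, 0.0356, 0.1698]
tool_rot: [[-1.0, -0.013, 0.0], [-0.013, 1.0, -0.002], [-0.0, -0.002, -1.0]]
ft_force: [-2.1, -5.4, 5.1]
grip_width: 0.011
gripper_force: 31.2
```

>>> drive_tool:
  offset:
    - [0.06, 0, 0]
    - [0.06, 0, 0]
    - [0, 0, 0]
    - [0, 0, 0]
    - [0.06, 0.02, 0]
    - [0, 0, 0]
    - [0, 0, 0]
    - [0, 0, 0]
    - [0, 0, 0]
    - [0, 0, 0]
  turn:
    - [0, 0, 0.1]
    - [0, 0, 0.1]
    - [0, 0, 0]
    - [0, 0, 0]
    - [0, 0, 0]
    - [0, 0, 0]
    - [0, 0, 0]
    - [0, 0, 0]
    - [0, 0, 0]
    - [0, 0, 0]
  hand: [0, 0, 0, 0, 0, 0, 0, 0, 0, 0]

```text
time_s: 7.7
position: [0.5452, 0.0369, 0.1698]
tool_rot: [[-1.0, 0.007, 0.001], [0.007, 1.0, -0.001], [-0.001, -0.001, -1.0]]
ft_force: [1.4, -3.8, 5.8]
grip_width: 0.0114
gripper_force: 31.2
```

>>> drive_tool:
  offset:
    - [0.06, 0, 0]
    - [0, 0, 0]
    - [0.06, 0, 0]
    - [0, 0, 0]
    - [0.06, 0, 0]
    - [0, 0, 0]
    - [0, 0, 0]
    - [0, 0, 0]
    - [0, 0, 0]
    - [0, 0, 0]
  turn:
    - [0, 0, 0.1]
    - [0, 0, 0.1]
    - [0, 0, 0]
    - [0, 0, 0]
    - [0, 0, 0]
    - [0, 0, 0]
    - [0, 0, 0]
    - [0, 0, 0]
    - [0, 0, 0]
    - [0, 0, 0]
  hand: [0, 0, 0, 0, 0, 0, 0, 0, 0, 0]

```text
time_s: 8.95
position: [0.5433, 0.0372, 0.17]
tool_rot: [[-0.999, 0.029, 0.014], [0.029, 1.0, 0.0], [-0.014, 0.001, -1.0]]
ft_force: [27.8, 0.4, -7.6]
grip_width: 0.0112
gripper_force: 29.3
```

>>> drive_tool:
  offset:
    - [-0.1, 0, 0]
    - [0, 0, 0]
    - [0, 0, 0]
    - [0, 0, 0]
    - [0, 0, 0]
    - [0, 0, -0.7]
    - [0, 0, -0.7]
    - [0, 0, -0.7]
    - [0, 0, -0.7]
    - [0, 0, 0]
  turn:
    - [0, 0, 0]
    - [0, 0, 0]
    - [0, 0, 0]
    - [0, 0, 0]
    - [0, 0, 0]
    - [0, 0, 0]
    - [0, 0, 0]
    - [0, 0, 0]
    - [0, 0, 0]
    - [0, 0, 0]
  hand: [0, 0, 0.5, 0.5, 0.5, 0.5, 0.5, 0.5, 0.5, 0.5]

```text
time_s: 10.2
position: [0.5421, 0.0375, 0.283]
tool_rot: [[-1.0, 0.028, 0.004], [0.028, 1.0, -0.0], [-0.004, -0.0, -1.0]]
ft_force: [-0.4, -0.9, -0.5]
grip_width: 0.0426
gripper_force: 0.0
```

>>> drive_tool:
  offset:
    - [-0.6, 0.4, 0]
    - [-0.6, 0.4, 0]
    - [-0.5, 0.3, 0]
    - [0, 0, 0]
    - [0, 0, 0]
    - [0, 0, 0]
    - [0, 0, 0]
    - [0, 0, 0]
    - [0, 0, 0]
    - [0, 0, 0]
  turn:
    - [0, 0, 0]
    - [0, 0, 0]
    - [0, 0, 0]
    - [0, 0, 0]
    - [0, 0, 0]
    - [0, 0, 0]
    - [0, 0, 0]
    - [0, 0, 0]
    - [0, 0, 0]
    - [0, 0, 0]
  hand: [0, 0, 0, 0, 0, 0, 0, 0, 0, 0]

```text
time_s: 11.45
position: [0.6109, 0.0795, 0.2813]
tool_rot: [[-1.0, 0.028, -0.0], [0.028, 1.0, -0.0], [0.0, -0.0, -1.0]]
ft_force: [-0.6, -0.5, 0.4]
grip_width: 0.0001
gripper_force: 0.0
```

```bash
python3 - <<'E'
from h import *
print(observe()["grip_width"],observe()["ft_force"])
to(.615,.08,.24,88.6)
crop("scene","pics/d2.png",290,100,160,110,4)
for p in([.598,.08,.22],[.610,.08,.184],[.643,.08,.22]):print(((proj("scene",p)-[290,100])*4).round())
E
```

```text
7.492174901517823e-05 [-0.61190876 -0.49195111  0.42028854]
at [0.6109 0.0795 0.2813] yaw 88.4 off [-0.1   0.01  1.03] turn -0.03
[247. 297.]
[250. 336.]
[288. 337.]
```

View pics/d2.png

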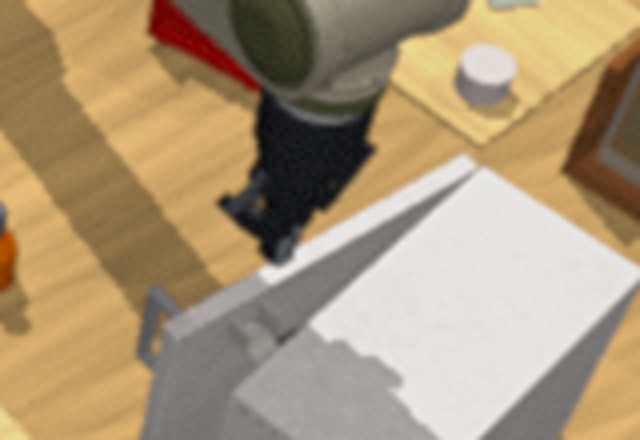

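The white lever shows at crop (255,335) behind the door, against a prediction of (250,336), so the gap is lined up.

>>> drive_tool:
  offset:
    - [-0.1, 0, 0.2]
    - [0, 0, 0.5]
    - [0, 0, 0.5]
    - [0, 0, 0.4]
    - [0, 0, 0.3]
    - [0, 0, 0.25]
    - [0, 0, 0]
    - [0, 0, 0]
    - [0, 0, 0]
    - [0, 0, 0]
  turn:
    - [0, 0, 0]
    - [0, 0, 0]
    - [0, 0, 0]
    - [0, 0, 0]
    - [0, 0, 0]
    - [0, 0, 0]
    - [0, 0, 0]
    - [0, 0, 0]
    - [0, 0, 0]
    - [0, 0, 0]
  hand: [0, 0, 0, 0, 0, 0, 0, 0, 0, 0]

```text
time_s: 12.75
position: [0.615, 0.0794, 0.1957]
tool_rot: [[-1.0, 0.028, 0.001], [0.028, 1.0, -0.0], [-0.001, -0.0, -1.0]]
ft_force: [-0.7, 0.1, 0.6]
grip_width: -0.0003
gripper_force: 0.0
```

>>> drive_tool:
  offset:
    - [0, 0, 0.1]
    - [0, 0, 0.05]
    - [0, 0, 0.05]
    - [0, 0, 0]
    - [0, 0, 0]
    - [0, 0, 0]
    - [0, 0, 0]
    - [0, 0, 0]
    - [0, 0, 0]
    - [0, 0, 0]
  turn:
    - [0, 0, 0]
    - [0, 0, 0]
    - [0, 0, 0]
    - [0, 0, 0]
    - [0, 0, 0]
    - [0, 0, 0]
    - [0, 0, 0]
    - [0, 0, 0]
    - [0, 0, 0]
    - [0, 0, 0]
  hand: [0, 0, 0, 0, 0, 0, 0, 0, 0, 0]

```text
time_s: 14.0
position: [0.6149, 0.0795, 0.1873]
tool_rot: [[-1.0, 0.028, 0.0], [0.028, 1.0, -0.0], [-0.0, -0.0, -1.0]]
ft_force: [0.9, -0.2, -0.3]
grip_width: -0.0002
gripper_force: 0.0
```

Next: down 8 mm to z ≈ 0.179.

>>> drive_tool:
  offset:
    - [0, 0, 0.05]
    - [0, 0, 0.05]
    - [0, 0, 0.05]
    - [0, 0, 0.05]
    - [0, 0, 0]
    - [0, 0, 0]
    - [0, 0, 0]
    - [0, 0, 0]
    - [0, 0, 0]
    - [0, 0, 0]
  turn:
    - [0, 0, 0]
    - [0, 0, 0]
    - [0, 0, 0]
    - [0, 0, 0]
    - [0, 0, 0]
    - [0, 0, 0]
    - [0, 0, 0]
    - [0, 0, 0]
    - [0, 0, 0]
    - [0, 0, 0]
  hand: [0, 0, 0, 0, 0, 0, 0, 0, 0, 0]

```text
time_s: 15.25
position: [0.6149, 0.0795, 0.1794]
tool_rot: [[-1.0, 0.028, 0.0], [0.028, 1.0, 0.0], [0.0, 0.0, -1.0]]
ft_force: [0.7, 1.7, 4.5]
grip_width: -0.0001
gripper_force: 2.4
```

>>> drive_tool:
  offset:
    - [0, 0, 0.04]
    - [0.06, 0, 0]
    - [0.06, 0, 0]
    - [0.06, 0, 0]
    - [0.06, 0, 0]
    - [0, 0, 0]
    - [0, 0, 0]
    - [0, 0, 0]
    - [0, 0, 0]
    - [0, 0, 0]
  turn:
    - [0, 0, 0]
    - [0, 0, 0.05]
    - [0, 0, 0.05]
    - [0, 0, 0.05]
    - [0, 0, 0.05]
    - [0, 0, 0]
    - [0, 0, 0]
    - [0, 0, 0]
    - [0, 0, 0]
    - [0, 0, 0]
  hand: [0, 0, 0, 0, 0, 0, 0, 0, 0, 0]

```text
time_s: 16.5
position: [0.6057, 0.0794, 0.1786]
tool_rot: [[-0.999, 0.049, 0.002], [0.049, 0.999, -0.001], [-0.002, -0.001, -1.0]]
ft_force: [-0.4, -0.5, 8.3]
grip_width: -0.0001
gripper_force: 3.7
```

>>> drive_tool:
  offset:
    - [0.06, 0, 0]
    - [0.06, 0, 0]
    - [0.06, 0, 0]
    - [0, 0, 0]
    - [0, 0, 0]
    - [0, 0, 0]
    - [0, 0, 0]
    - [0, 0, 0]
    - [0, 0, 0]
    - [0, 0, 0]
  turn:
    - [0, 0, 0.05]
    - [0, 0, 0.05]
    - [0, 0, 0.05]
    - [0, 0, 0]
    - [0, 0, 0]
    - [0, 0, 0]
    - [0, 0, 0]
    - [0, 0, 0]
    - [0, 0, 0]
    - [0, 0, 0]
  hand: [0, 0, 0, 0, 0, 0, 0, 0, 0, 0]

```text
time_s: 17.75
position: [0.5985, 0.0797, 0.1786]
tool_rot: [[-0.998, 0.065, 0.002], [0.065, 0.998, -0.001], [-0.002, -0.001, -1.0]]
ft_force: [-0.2, -1.8, 9.2]
grip_width: 0.0001
gripper_force: 3.8
```

>>> drive_tool:
  offset:
    - [0.1, 0, 0]
    - [0.1, 0, 0]
    - [0.1, 0, 0]
    - [0.1, 0, 0]
    - [0.15, 0, 0]
    - [0.15, 0, 0]
    - [0.15, 0, 0]
    - [0.15, 0, 0]
    - [0, 0, 0]
    - [0, 0, 0]
  turn:
    - [0, 0, 0.16]
    - [0, 0, 0.16]
    - [0, 0, 0.16]
    - [0, 0, 0.16]
    - [0, 0, 0.24]
    - [0, 0, 0.24]
    - [0, 0, 0.24]
    - [0, 0, 0.24]
    - [0, 0, 0]
    - [0, 0, 0]
  hand: [0, 0, 0, 0, 0, 0, 0, 0, 0, 0]

```text
time_s: 19.0
position: [0.5587, 0.0846, 0.1784]
tool_rot: [[-0.973, 0.23, 0.001], [0.23, 0.973, -0.002], [-0.001, -0.002, -1.0]]
ft_force: [-0.9, -4.2, 9.2]
grip_width: 0.0001
gripper_force: 3.1
```

```bash
python3 - <<'E'
from h import *
crop("scene","pics/d3.png",290,100,160,110,4)
E
```

```text
(no output)
```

View pics/d3.png

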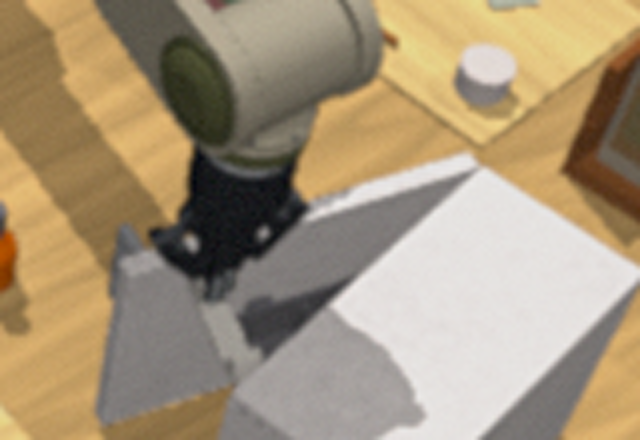

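The door follows the finger and the lever has cleared its keeper: door angle about 0.4 rad, fingers at crop (215,285).

>>> drive_tool:
  offset:
    - [0.31, 0, 0]
    - [0.31, 0, 0]
    - [0.31, 0, 0]
    - [0.31, 0, 0]
    - [0.31, 0, 0]
    - [0.31, 0, 0]
    - [0.31, 0, 0]
    - [0.31, 0, 0]
    - [0.31, 0, 0]
    - [0.15, 0, 0]
  turn:
    - [0, 0, 0.5]
    - [0, 0, 0.5]
    - [0, 0, 0.5]
    - [0, 0, 0.5]
    - [0, 0, 0.5]
    - [0, 0, 0.5]
    - [0, 0, 0.5]
    - [0, 0, 0.5]
    - [0, 0, 0.5]
    - [0, 0, 0.25]
  hand: [0, 0, 0, 0, 0, 0, 0, 0, 0, 0]

```text
time_s: 20.3
position: [0.4533, 0.1364, 0.1781]
tool_rot: [[-0.745, 0.667, -0.001], [0.667, 0.745, -0.002], [-0.001, -0.001, -1.0]]
ft_force: [-2.1, -3.5, 9.6]
grip_width: 0.0
gripper_force: 2.8
```

>>> drive_tool:
  offset:
    - [0.31, 0, 0]
    - [0.31, 0, 0]
    - [0.31, 0, 0]
    - [0.31, 0, 0]
    - [0.31, 0, 0]
    - [0.31, 0, 0]
    - [0.31, 0, 0]
    - [0.31, 0, 0]
    - [0.2, 0, 0]
    - [0, 0, 0]
  turn:
    - [0, 0, 0.5]
    - [0, 0, 0.5]
    - [0, 0, 0.5]
    - [0, 0, 0.5]
    - [0, 0, 0.5]
    - [0, 0, 0.5]
    - [0, 0, 0.5]
    - [0, 0, 0.5]
    - [0, 0, 0.3]
    - [0, 0, 0]
  hand: [0, 0, 0, 0, 0, 0, 0, 0, 0, 0]

```text
time_s: 21.55
position: [0.3899, 0.2222, 0.178]
tool_rot: [[-0.382, 0.924, -0.0], [0.924, 0.382, -0.0], [-0.0, -0.001, -1.0]]
ft_force: [-3.0, -1.4, 8.8]
grip_width: 0.0003
gripper_force: 3.3
```

>>> drive_tool:
  offset:
    - [-0.1, 0, -0.3]
    - [0, 0, -0.6]
    - [0, 0, -0.8]
    - [0, 0, -0.8]
    - [0, 0, -0.5]
    - [0.5, 0, 0]
    - [0, -1, 0]
    - [0, -1, 0]
    - [0, -1, 0]
    - [0, -1, 0]
  turn:
    - [0, 0, 0]
    - [0, 0, 0]
    - [0, 0, 0]
    - [0, 0, 0]
    - [0, 0, 0]
    - [0, 0, 0]
    - [0, 0, 0]
    - [0, 0, 0]
    - [0, 0, 0]
    - [0, 0, 0]
  hand: [0, 0, 0, 0, 0, 0.5, 0.5, 0.5, 0.5, 0.5]

```text
time_s: 22.8
position: [0.2351, 0.175, 0.2978]
tool_rot: [[-0.381, 0.925, -0.0], [0.925, 0.381, -0.0], [-0.0, -0.0, -1.0]]
ft_force: [-0.4, -0.2, 0.1]
grip_width: 0.0427
gripper_force: 0.0
```

```bash
python3 - <<'E'
from h import *
s=observe();print(s["position"],s["q"])
a,b=get_image("scene"),get_image("top")
f=lambda i,x,y,w:cv2.resize(i[y:y+160,x:x+w],None,fx=2.5,fy=2.5,interpolation=cv2.INTER_CUBIC)
cv2.imwrite("pics/d4.png",np.hstack([f(a,300,100,150),f(b,100,100,165)]))
E
```

```text
[0.23513987 0.17504085 0.29778484] [ 1.30511461e+01 -8.70397025e+00  9.91503128e+01 -1.78267035e-02
  8.95790697e+01 -9.35034116e+00]
```

View pics/d4.png

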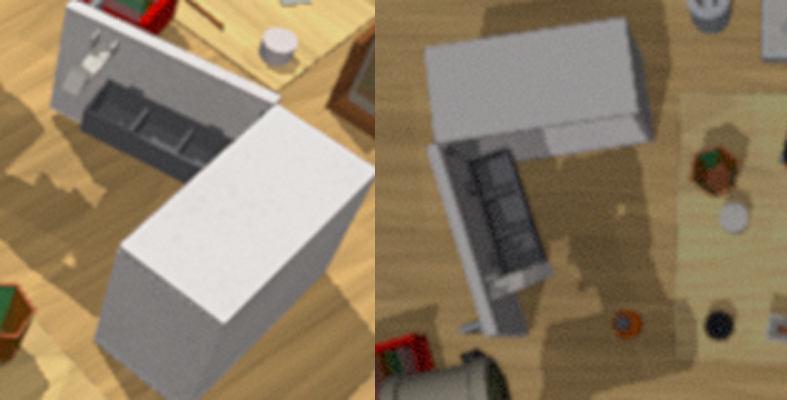

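The door stands open with the rack clear, three compartments visible in the top view around (510,200). Now to measure the door and rack, and re-measure the bottles.

```bash
python3 - <<'E'
from h import *
np.set_printoptions(precision=3,suppress=True)
T=lambda u,v:(100+(u-375)/2.5-.3,100+v/2.5-.3)
S=lambda u,v:(300+u/2.5-.3,100+v/2.5-.3)
h=plane("top",T(442,145),.22);f=plane("top",T(496.5,332.5),.22);print("door back top",h,f,np.hypot(*(f-h)))
hs=plane("scene",S(280,103),.22);print("scene hinge?",hs, "scene free back?",plane("scene",S(68,10),.22))
for n,p in(("outer hinge",(508,148)),("outer free",(550,264))):print(n,plane("top",T(*p),.144))
for n,p in(("div1 outer",(518,188)),("div2 outer",(532,225))):print(n,plane("top",T(*p),.144))
H=np.array([.604,.3155]);a=np.radians(-159.1);d=np.array([np.cos(a),np.sin(a)]);x=np.array([-d[1],d[0]])
print(d,x,"free end pred",H+.304*d)
for l in(53,118,183):print(l,H+l/1e3*d+.048*x)
for n,p in(("oh",H+.022*d+.082*x),("of",H+.214*d+.082*x)):print(n,p)
# bottles: grey-cap search via previous pixels
b=get_image("top");a_=get_image("scene")
f2=lambda i,x0,y0:cv2.resize(i[y0:y0+70,x0:x0+80],None,fx=5,fy=5,interpolation=cv2.INTER_CUBIC)
cv2.imwrite("pics/b1.png",np.hstack([f2(a_,180,195),f2(b,250,170)]))
E
```

```text
door back top [0.601 0.304] [0.32 0.21] 0.29634590491892077
scene hinge? [0.606 0.322] scene free back? [0.327 0.21 ]
outer hinge [0.612 0.225]
outer free [0.428 0.151]
div1 outer [0.548 0.206]
div2 outer [0.49  0.182]
[-0.934 -0.357] [ 0.357 -0.934] free end pred [0.32  0.207]
53 [0.572 0.252]
118 [0.511 0.229]
183 [0.45  0.205]
oh [0.613 0.231]
of [0.433 0.163]
```

View pics/b1.png

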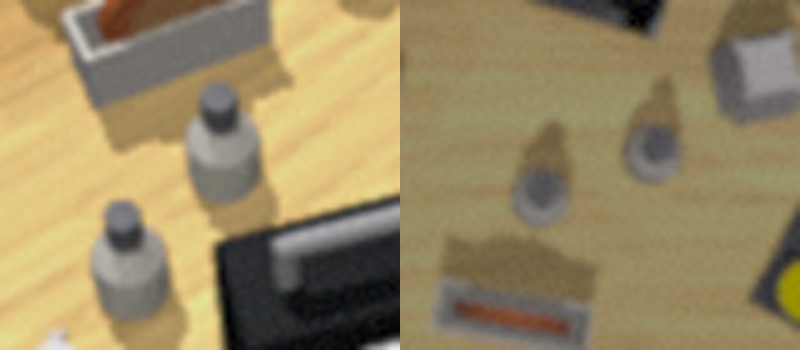

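>>> drive_tool:
  offset:
    - [-1, 0.7, 0]
    - [-1, 0.7, 0]
    - [-1, 0.6, 0]
    - [-1, 0, 0]
    - [-1, 0, 0]
    - [-1, 0, 0]
    - [-1, 0, 0.3]
    - [-1, -0.5, 0.4]
    - [-1, -0.5, 0.4]
    - [-1, -0.4, 0.4]
  turn:
    - [0, 0, 0]
    - [0, 0, 0]
    - [0, 0, 0]
    - [0, 0, 0]
    - [0, 0, 0]
    - [0, 0, 0]
    - [0, 0, 0]
    - [0, 0, 0]
    - [0, 0, 0]
    - [0, 0, 0]
  hand: [0.6, 0.6, 0.6, 0.6, 0.6, 0.6, 0.6, 0.6, 0.6, 0.6]

```text
time_s: 24.25
position: [0.4116, -0.1871, 0.2367]
tool_rot: [[-0.381, 0.925, -0.001], [0.925, 0.381, 0.0], [0.001, -0.0, -1.0]]
ft_force: [0.5, 0.9, -0.5]
grip_width: 0.0512
gripper_force: 0.0
```

>>> drive_tool:
  offset:
    - [-1, -0.4, 0.4]
    - [-1, 0, 0.4]
    - [-0.2, 0, 0.4]
    - [0, 0, 0]
    - [0, 0, 0]
    - [0, 0, 0]
    - [0, 0, 0]
    - [0, 0, 0]
    - [0, 0, 0]
    - [0, 0, 0]
  turn:
    - [0, 0, 0]
    - [0, 0, 0]
    - [0, 0, 0]
    - [0, 0, 0]
    - [0, 0, 0]
    - [0, 0, 0]
    - [0, 0, 0]
    - [0, 0, 0]
    - [0, 0, 0]
    - [0, 0, 0]
  hand: [0.6, 0.6, 0.6, 0.6, 0.6, 0.6, 0.6, 0.6, 0.6, 0.6]

```text
time_s: 25.5
position: [0.4299, -0.2723, 0.1898]
tool_rot: [[-0.381, 0.924, 0.0], [0.924, 0.381, -0.0], [-0.0, 0.0, -1.0]]
ft_force: [-0.5, 0.2, -0.8]
grip_width: 0.0514
gripper_force: 0.0
```

```bash
python3 - <<'E'
from h import *
to(.430,-.273,.068,22.4)
print(proj("scene",[.43,-.273,.098]))
crop("scene","pics/b2.png",165,160,120,110,5)
E
```

```text
at [ 0.4299 -0.2723  0.1898] yaw 22.4 off [-0.02 -0.    3.04] turn 0.0
[223.88347479 214.75762656]
```

View pics/b2.png

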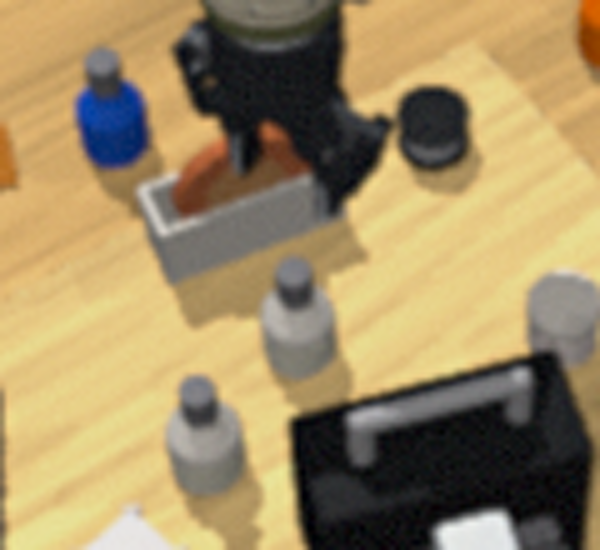

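The bottle is unmoved, cap at (224,214), with the fingers directly above, so I descend and grip.

>>> drive_tool:
  offset:
    - [0, 0, 0.7]
    - [0, 0, 0.7]
    - [0, 0, 0.7]
    - [0, 0, 0.5]
    - [0, 0, 0.4]
    - [0, 0, 0]
    - [0, 0, 0]
    - [0, 0, 0]
    - [0, 0, 0]
    - [0, 0, 0]
  turn:
    - [0, 0, 0]
    - [0, 0, 0]
    - [0, 0, 0]
    - [0, 0, 0]
    - [0, 0, 0]
    - [0, 0, 0]
    - [0, 0, 0]
    - [0, 0, 0]
    - [0, 0, 0]
    - [0, 0, 0]
  hand: [0.6, 0.6, 0.6, 0.6, 0.6, 0.6, 0, 0, 0, 0]
  newtons: 30

```text
time_s: 26.8
position: [0.4301, -0.2725, 0.0702]
tool_rot: [[-0.381, 0.924, 0.001], [0.924, 0.381, -0.001], [-0.001, 0.0, -1.0]]
ft_force: [-0.3, -0.3, 2.0]
grip_width: 0.0233
gripper_force: 30.8
```

>>> drive_tool:
  offset:
    - [0, 0, 0]
    - [0, 0, -0.4]
    - [0, 0, -0.8]
    - [0, 0, -1]
    - [0, 0, -1]
    - [0, 0, -1]
    - [0, 0, -0.8]
    - [0, 0, 0]
    - [0, 0, 0]
    - [0, 0, 0]
  turn:
    - [0, 0, 0]
    - [0, 0, 0]
    - [0, 0, 0]
    - [0, 0, 0]
    - [0, 0, 0]
    - [0, 0, 0]
    - [0, 0, 0]
    - [0, 0, 0]
    - [0, 0, 0]
    - [0, 0, 0]
  hand: [0, 0, 0, 0, 0, 0, 0, 0, 0, 0]

```text
time_s: 28.05
position: [0.4296, -0.2721, 0.2684]
tool_rot: [[-0.381, 0.924, -0.002], [0.924, 0.381, 0.002], [0.002, -0.001, -1.0]]
ft_force: [-1.1, 0.3, -1.0]
grip_width: 0.0233
gripper_force: 30.7
```

```bash
python3 - <<'E'
from h import *
to(.511,.229,.168,21); to(.572,.252,.168,21)
E
```

```text
at [ 0.4296 -0.2721  0.2684] yaw 22.4 off [10.8   6.66  2.53] turn 0.23
at [ 0.4296 -0.2721  0.2684] yaw 22.4 off [10.75  8.29  2.53] turn 0.23
```

>>> drive_tool:
  offset:
    - [0.5, 0.4, 0]
    - [1, 0.7, 0]
    - [1, 0.7, 0]
    - [1, 0.7, 0]
    - [1, 0.7, 0]
    - [1, 0.8, 0]
    - [1, 0.8, 0]
    - [1, 0.8, 0]
    - [1, 0.8, 0]
    - [1, 0.8, 0]
  turn:
    - [0, 0, 0]
    - [0, 0, 0]
    - [0, 0, 0]
    - [0, 0, 0]
    - [0, 0, 0]
    - [0, 0, 0]
    - [0, 0, 0]
    - [0, 0, 0]
    - [0, 0, 0]
    - [0, 0, 0]
  hand: [0, 0, 0, 0, 0, 0, 0, 0, 0, 0]

```text
time_s: 29.3
position: [0.5513, 0.1904, 0.2687]
tool_rot: [[-0.381, 0.924, -0.002], [0.924, 0.381, -0.0], [0.0, -0.002, -1.0]]
ft_force: [0.6, -0.7, -0.0]
grip_width: 0.0228
gripper_force: 30.8
```

>>> drive_tool:
  offset:
    - [0.8, 0.6, 0]
    - [0.45, 0.5, 0]
    - [0, 0, 0]
    - [0, 0, 0]
    - [0, 0, 0.5]
    - [0, 0, 0.5]
    - [0, 0, 0]
    - [0, 0, 0]
    - [0, 0, 0]
    - [0, 0, 0]
  turn:
    - [0, 0, 0]
    - [0, 0, 0]
    - [0, 0, 0.23]
    - [0, 0, 0]
    - [0, 0, 0]
    - [0, 0, 0]
    - [0, 0, 0]
    - [0, 0, 0]
    - [0, 0, 0]
    - [0, 0, 0]
  hand: [0, 0, 0, 0, 0, 0, 0, 0, 0, 0]

```text
time_s: 30.55
position: [0.573, 0.2517, 0.2303]
tool_rot: [[-0.359, 0.933, 0.001], [0.933, 0.359, 0.0], [-0.0, 0.001, -1.0]]
ft_force: [-0.0, -0.2, -1.3]
grip_width: 0.0233
gripper_force: 30.7
```

```bash
python3 - <<'E'
from h import *
to(.572,.252,.172,21)
print(observe()["ft_force"])
crop("scene","pics/p1.png",310,80,140,110,5)
H=np.array([.604,.3155]);a=np.radians(-159.1);d=np.array([np.cos(a),np.sin(a)]);x=np.array([-d[1],d[0]])
for al,be in((22.5,14),(22.5,82),(85,82),(85,14),(53,48)):
    print(al,be,((proj("scene",[*(H+al/1e3*d+be/1e3*x),.144])-[310,80])*5).round())
print(((proj("scene",[.572,.252,.158])-[310,80])*5).round())
E
```

```text
at [0.573  0.2517 0.2303] yaw 21.0 off [ 0.02 -0.02  1.46] turn 0.01
[-0.0053732  -0.20296189 -1.28123282]
22.5 14 [427. 383.]
22.5 82 [382. 451.]
85 82 [294. 409.]
85 14 [340. 342.]
53 48 [362. 396.]
[367. 383.]
```

View pics/p1.png

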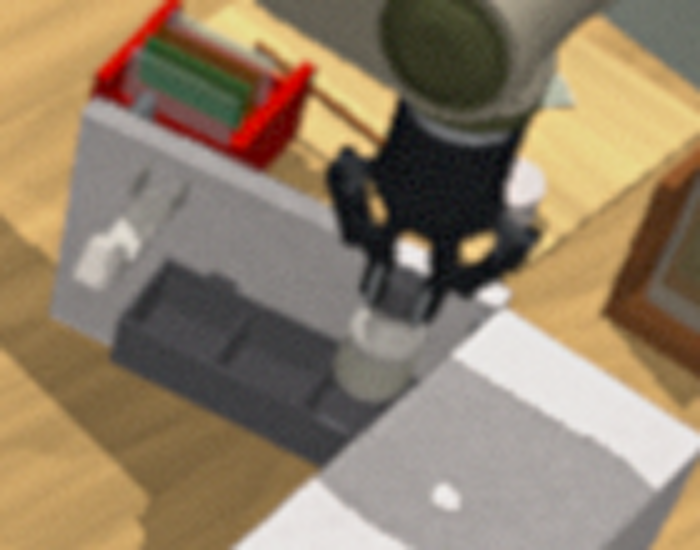

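The bottle hangs over the hinge-side compartment, foot at about (372,390) in the crop. The rim and divider match the prediction.

>>> drive_tool:
  offset:
    - [0, 0, 0.3]
    - [0, 0, 0.3]
    - [0, 0, 0.3]
    - [0, 0, 0.3]
    - [0, 0, 0.15]
    - [0, 0, 0]
    - [0, 0, 0]
    - [0, 0, 0]
    - [0, 0, 0]
    - [0, 0, 0]
  turn:
    - [0, 0, 0]
    - [0, 0, 0]
    - [0, 0, 0]
    - [0, 0, 0]
    - [0, 0, 0]
    - [0, 0, 0]
    - [0, 0, 0]
    - [0, 0, 0]
    - [0, 0, 0]
    - [0, 0, 0]
  hand: [0, 0, 0, 0, 0, 0, 0, 0, 0, 0]

```text
time_s: 31.85
position: [0.5729, 0.2518, 0.1758]
tool_rot: [[-0.359, 0.933, 0.0], [0.933, 0.359, 0.0], [-0.0, 0.0, -1.0]]
ft_force: [-0.1, -0.7, -1.9]
grip_width: 0.0231
gripper_force: 30.7
```

Free so far: the foot is at about 0.110, inside the walls. Lower to contact, then release.

>>> drive_tool:
  offset:
    - [0, 0, 0.06]
    - [0, 0, 0.04]
    - [0, 0, 0.04]
    - [0, 0, 0]
    - [0, 0, 0]
    - [0, 0, 0]
    - [0, 0, 0]
    - [0, 0, 0]
    - [0, 0, 0]
    - [0, 0, 0]
  turn:
    - [0, 0, 0]
    - [0, 0, 0]
    - [0, 0, 0]
    - [0, 0, 0]
    - [0, 0, 0]
    - [0, 0, 0]
    - [0, 0, 0]
    - [0, 0, 0]
    - [0, 0, 0]
    - [0, 0, 0]
  hand: [0, 0, 0, 0, 0, 0.5, 0.5, 0.5, 0.5, 0.5]

```text
time_s: 33.1
position: [0.5682, 0.2509, 0.1734]
tool_rot: [[-0.36, 0.933, -0.007], [0.933, 0.36, -0.003], [-0.0, -0.008, -1.0]]
ft_force: [-37.5, -11.7, 27.7]
grip_width: 0.0425
gripper_force: 18.0
```

>>> drive_tool:
  offset:
    - [0, 0, -0.3]
    - [0, 0, -0.8]
    - [0, 0, -1]
    - [0, 0, -0.7]
    - [-0.9, -0.5, 0]
    - [-1, -0.7, 0]
    - [-1, -0.9, 0]
    - [-1, -0.9, 0]
    - [-1, -0.9, 0]
    - [-1, -0.9, 0]
  turn:
    - [0, 0, 0]
    - [0, 0, 0]
    - [0, 0, 0]
    - [0, 0, 0]
    - [0, 0, 0]
    - [0, 0, 0]
    - [0, 0, 0]
    - [0, 0, 0]
    - [0, 0, 0]
    - [0, 0, 0]
  hand: [0.5, 0.5, 0.5, 0.5, 0.6, 0.6, 0.6, 0.6, 0.6, 0.6]

```text
time_s: 34.35
position: [0.4778, -0.039, 0.2824]
tool_rot: [[-0.359, 0.933, 0.001], [0.933, 0.359, -0.0], [-0.001, 0.001, -1.0]]
ft_force: [0.6, -0.4, -0.2]
grip_width: 0.0513
gripper_force: 0.0
```

```bash
python3 - <<'E'
from h import *
to(.467,-.364,.068,22)
a,b=get_image("scene"),get_image("top")
f=lambda i,x,y,w,h,k:cv2.resize(i[y:y+h,x:x+w],(266,200),interpolation=cv2.INTER_CUBIC)
cv2.imwrite("pics/p2.png",np.hstack([f(a,330,120,100,75,3),f(a,170,195,100,75,3),f(b,250,160,100,75,3)]))
E
```

```text
at [ 0.4778 -0.039   0.2824] yaw 21.0 off [-7.48 -3.17  5.36] turn -0.16
```

View pics/p2.png

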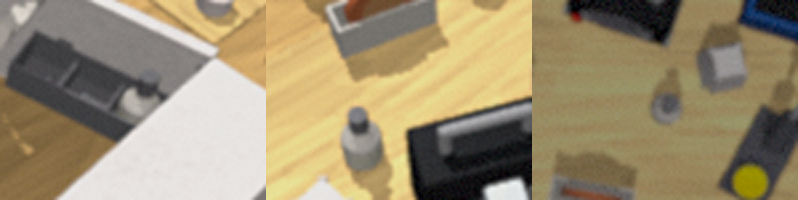

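Bottle 1 stands upright in the hinge-side compartment (crop (143,95)). Bottle 2 is unmoved at scene (205,237) and top (300,198). I'll fetch it.

>>> drive_tool:
  offset:
    - [-0.9, -0.4, 0]
    - [-1, -0.4, 0]
    - [-1, -0.4, 0]
    - [-1, -0.4, 0]
    - [-1, -0.4, 0.4]
    - [-1, -0.4, 0.5]
    - [-1, -0.4, 0.5]
    - [-0.6, -0.4, 0.5]
    - [0, 0, 0]
    - [0, 0, 0]
  turn:
    - [0, 0, 0]
    - [0, 0, 0]
    - [0, 0, 0]
    - [0, 0, 0]
    - [0, 0, 0]
    - [0, 0, 0]
    - [0, 0, 0]
    - [0, 0, 0]
    - [0, 0, 0]
    - [0, 0, 0]
  hand: [0.6, 0.6, 0.6, 0.6, 0.6, 0.6, 0.6, 0.6, 0.6, 0.6]

```text
time_s: 35.7
position: [0.4672, -0.3627, 0.2067]
tool_rot: [[-0.359, 0.933, 0.001], [0.933, 0.359, -0.0], [-0.001, 0.001, -1.0]]
ft_force: [-0.4, -0.3, 0.3]
grip_width: 0.0509
gripper_force: 0.0
```

```bash
python3 - <<'E'
from h import *
to(.467,-.364,.069,21)
i=get_image("scene");g=cv2.cvtColor(i,cv2.COLOR_BGR2HSV)
# dark grey cap near expected pixel
u,v=205,240;w=i[v-14:v+14,u-12:u+12].astype(int);m=(w.max(2)<125)&(np.ptp(w,2)<30);ys,xs=np.nonzero(m);print(m.sum(),xs.mean()+u-12,ys.mean()+v-14,proj("scene",[.467,-.364,.086]))
E
```

```text
at [ 0.4672 -0.3627  0.2067] yaw 21.1 off [-0.03 -0.02  3.44] turn 0.01
62 206.32258064516128 245.43548387096774 [205.5901521  239.71718489]
```

>>> drive_tool:
  offset:
    - [0, 0, 0.7]
    - [0, 0, 0.7]
    - [0, 0, 0.7]
    - [0, 0, 0.7]
    - [0, 0, 0.4]
    - [0, 0, 0.2]
    - [0, 0, 0]
    - [0, 0, 0]
    - [0, 0, 0]
    - [0, 0, 0]
  turn:
    - [0, 0, 0]
    - [0, 0, 0]
    - [0, 0, 0]
    - [0, 0, 0]
    - [0, 0, 0]
    - [0, 0, 0]
    - [0, 0, 0]
    - [0, 0, 0]
    - [0, 0, 0]
    - [0, 0, 0]
  hand: [0.6, 0.6, 0.6, 0.6, 0.6, 0.6, 0.6, 0, 0, 0]

```text
time_s: 37.0
position: [0.4667, -0.3637, 0.0708]
tool_rot: [[-0.359, 0.933, 0.001], [0.933, 0.359, -0.001], [-0.001, 0.0, -1.0]]
ft_force: [0.3, -0.2, 3.2]
grip_width: 0.0232
gripper_force: 30.9
```

>>> drive_tool:
  offset:
    - [0, 0, 0]
    - [0, 0, -0.4]
    - [0, 0, -0.8]
    - [0, 0, -1]
    - [0, 0, -1]
    - [0, 0, -1]
    - [0, 0, -0.8]
    - [0, 0, 0]
    - [0, 0, 0]
    - [0, 0, 0]
  turn:
    - [0, 0, 0]
    - [0, 0, 0]
    - [0, 0, 0]
    - [0, 0, 0]
    - [0, 0, 0]
    - [0, 0, 0]
    - [0, 0, 0]
    - [0, 0, 0]
    - [0, 0, 0]
    - [0, 0, 0]
  hand: [0, 0, 0, 0, 0, 0, 0, 0, 0, 0]

```text
time_s: 38.25
position: [0.4663, -0.363, 0.2687]
tool_rot: [[-0.359, 0.933, -0.002], [0.933, 0.359, 0.002], [0.003, -0.001, -1.0]]
ft_force: [0.8, -0.0, -1.1]
grip_width: 0.0231
gripper_force: 30.8
```

```bash
python3 - <<'E'
from h import *
to(.511,.229,.168,21)
b=get_image("top")
# bottle1 cap and door position check in top view: dump a crop
cv2.imwrite("pics/p3.png",cv2.resize(b[140:250,105:215],None,fx=5,fy=5,interpolation=cv2.INTER_CUBIC))
H=np.array([.604,.3155]);a=np.radians(-159.1);d=np.array([np.cos(a),np.sin(a)]);x=np.array([-d[1],d[0]])
t=lambda p:((proj("top",p)-[105,140])*5).round()
print("freeback",t([*(H+.304*d),.22]),"cap53",t([*(H+.053*d+.048*x),.198]),"outer118",t([*(H+.118*d+.082*x),.144]),"comp118",t([*(H+.118*d+.048*x),.104]))
E
```

```text
at [ 0.4663 -0.363   0.2687] yaw 21.0 off [13.41  6.36  2.55] turn 0.01
freeback [220. 463.] cap53 [184. 132.] outer118 [270. 206.] comp118 [243. 227.]
```

View pics/p3.png

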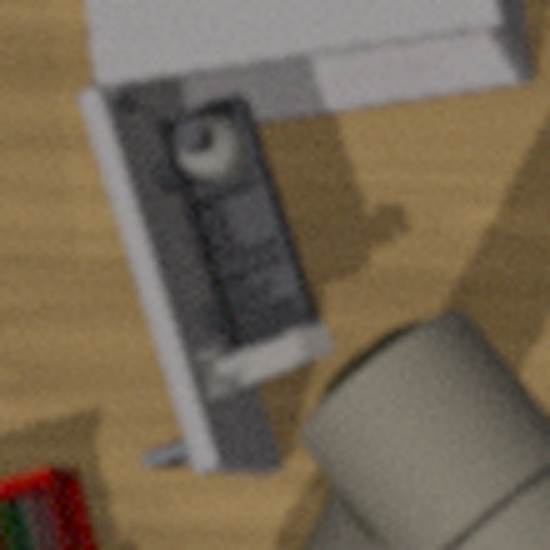

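Bottle 1's cap is at crop (198,132), upright. The rack's outer rim is at about x=277 against 270 predicted, so the rack sits about 5 mm further out, and I aim the middle compartment at (0.511, 0.223).

>>> drive_tool:
  offset:
    - [0.5, 0.2, 0]
    - [1, 0.5, 0]
    - [1, 0.5, 0]
    - [1, 0.5, 0]
    - [1, 0.5, 0]
    - [1, 0.5, 0]
    - [1, 0.5, 0]
    - [1, 0.5, 0]
    - [1, 0.5, 0]
    - [1, 0.5, 0]
  turn:
    - [0, 0, 0]
    - [0, 0, 0]
    - [0, 0, 0]
    - [0, 0, 0]
    - [0, 0, 0]
    - [0, 0, 0]
    - [0, 0, 0]
    - [0, 0, 0]
    - [0, 0, 0]
    - [0, 0, 0]
  hand: [0, 0, 0, 0, 0, 0, 0, 0, 0, 0]

```text
time_s: 39.55
position: [0.5054, 0.0603, 0.2696]
tool_rot: [[-0.359, 0.933, -0.001], [0.933, 0.359, 0.0], [0.0, -0.001, -1.0]]
ft_force: [0.6, -1.5, -1.8]
grip_width: 0.0231
gripper_force: 30.9
```

>>> drive_tool:
  offset:
    - [1, 0.4, 0]
    - [1, 0.4, 0]
    - [1, 0.4, 0]
    - [0.55, 0.3, 0]
    - [0.2, 0.1, 0]
    - [0, 0, 0]
    - [0, 0, 0.5]
    - [0, 0, 0.5]
    - [0, 0, 0]
    - [0, 0, 0]
  turn:
    - [0, 0, 0]
    - [0, 0, 0]
    - [0, 0, 0]
    - [0, 0, 0]
    - [0, 0, 0]
    - [0, 0, 0]
    - [0, 0, 0]
    - [0, 0, 0]
    - [0, 0, 0]
    - [0, 0, 0]
  hand: [0, 0, 0, 0, 0, 0, 0, 0, 0, 0]

```text
time_s: 40.8
position: [0.512, 0.2212, 0.231]
tool_rot: [[-0.358, 0.934, 0.001], [0.934, 0.358, 0.0], [-0.0, 0.001, -1.0]]
ft_force: [0.5, -0.1, -1.2]
grip_width: 0.0232
gripper_force: 30.8
```

```bash
python3 - <<'E'
from h import *
to(.511,.223,.172,21)
E
```

```text
at [0.512  0.2212 0.231 ] yaw 21.0 off [ 0.05 -0.01  1.48] turn -0.0
```

>>> drive_tool:
  offset:
    - [0.05, 0, 0.2]
    - [0, 0, 0.25]
    - [0, 0, 0.25]
    - [0, 0, 0.2]
    - [0, 0, 0]
    - [0, 0, 0]
    - [0, 0, 0]
    - [0, 0, 0]
    - [0, 0, 0]
    - [0, 0, 0]
  turn:
    - [0, 0, 0]
    - [0, 0, 0]
    - [0, 0, 0]
    - [0, 0, 0]
    - [0, 0, 0]
    - [0, 0, 0]
    - [0, 0, 0]
    - [0, 0, 0]
    - [0, 0, 0]
    - [0, 0, 0]
  hand: [0, 0, 0, 0, 0, 0, 0, 0, 0, 0]

```text
time_s: 42.05
position: [0.5125, 0.2245, 0.1954]
tool_rot: [[-0.359, 0.933, 0.006], [0.933, 0.359, 0.002], [-0.0, 0.007, -1.0]]
ft_force: [3.1, 3.5, 6.9]
grip_width: 0.0232
gripper_force: 37.8
```

>>> drive_tool:
  offset:
    - [0, 0, -0.3]
    - [0, 0, -0.3]
    - [0.02, 0.1, 0]
    - [0, 0, 0]
    - [0, 0, 0.3]
    - [0, 0, 0.3]
    - [0, 0, 0]
    - [0, 0, 0]
    - [0, 0, 0]
    - [0, 0, 0]
  turn:
    - [0, 0, 0]
    - [0, 0, 0]
    - [0, 0, 0]
    - [0, 0, 0]
    - [0, 0, 0]
    - [0, 0, 0]
    - [0, 0, 0]
    - [0, 0, 0]
    - [0, 0, 0]
    - [0, 0, 0]
  hand: [0, 0, 0, 0, 0, 0, 0, 0, 0, 0]

```text
time_s: 43.3
position: [0.5142, 0.2258, 0.1939]
tool_rot: [[-0.359, 0.933, -0.001], [0.933, 0.359, -0.0], [0.0, -0.001, -1.0]]
ft_force: [0.4, 1.6, -2.0]
grip_width: 0.0229
gripper_force: 34.7
```

>>> drive_tool:
  offset:
    - [0, 0, 0.1]
    - [0, 0, 0.1]
    - [0, 0, 0.1]
    - [0, 0, 0.1]
    - [0, 0, 0]
    - [0, 0, 0]
    - [0, 0, 0]
    - [0, 0, 0]
    - [0, 0, 0]
    - [0, 0, 0]
  turn:
    - [0, 0, 0]
    - [0, 0, 0]
    - [0, 0, 0]
    - [0, 0, 0]
    - [0, 0, 0]
    - [0, 0, 0]
    - [0, 0, 0]
    - [0, 0, 0]
    - [0, 0, 0]
    - [0, 0, 0]
  hand: [0, 0, 0, 0, 0, 0, 0, 0, 0, 0]

```text
time_s: 44.55
position: [0.5176, 0.2281, 0.1815]
tool_rot: [[-0.36, 0.933, 0.013], [0.933, 0.36, 0.006], [0.001, 0.014, -1.0]]
ft_force: [7.9, 11.6, 12.4]
grip_width: 0.0232
gripper_force: 51.7
```

```bash
python3 - <<'E'
from h import *
crop("scene","pics/p4.png",310,90,130,100,6)
E
```

```text
(no output)
```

View pics/p4.png

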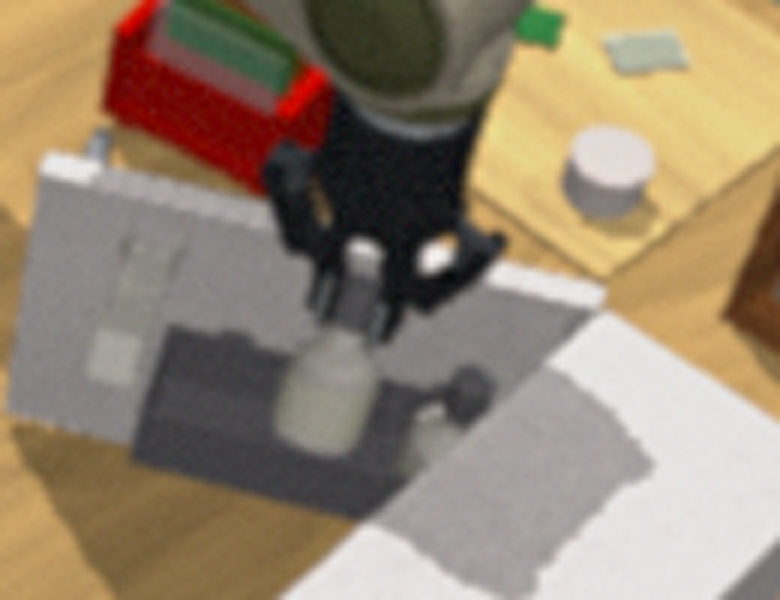

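The last view shows the door has swung from where I measured it, and bottle 2 is resting on the rack's rim. I'll compute the door's new angle from the pixels.

```bash
python3 - <<'E'
from h import *
np.set_printoptions(precision=3,suppress=True)
Q=lambda u,v:(310+u/6-.4,90+v/6-.4)
print("p1 free",plane("scene",(310+90/5,80+105/5),.22))
for n,p,z in(("free front",(45,158),.22),("free back",(38,180),.22),("hinge back",(600,300),.22),("rack free outer rim",(140,450),.144),("rack free inner",(168,328),.144),("rackouter bottom",(133,462),.104),("cap1top",(472,378),.198),("handle",(100,140),.202)):
    print(n,plane("scene",Q(*p),z))
# contour of bottle held: vertical lean expected
p=observe()["position"];R=np.array(observe()["tool_rot"])
for z in(.198,.158,.115):print(z,((proj("scene",[p[0],p[1],z])-[310,90])*6).round())
for z in(.198,.176,.128):print("b1",z,((proj("scene",[.570,.245,z])-[310,90])*6).round())
b=get_image("top");cv2.imwrite("pics/t.png",b)
# door top strip in top view: bright white pixels, region
g=b[140:250,105:175].min(2);m=(g>135).astype(np.uint8)
n,l,st,c=cv2.connectedComponentsWithStats(m)
for i in range(1,n):
    if st[i,4]>30:
        ys,xs=np.nonzero(l==i);r=cv2.minAreaRect(np.c_[xs+105,ys+140].astype(np.float32));bp=cv2.boxPoints(r);print(st[i,4],bp.round(1).tolist());print([plane("top",q,.22).round(3).tolist() for q in bp])
E
```

```text
p1 free [0.32  0.221]
free front [0.352 0.147]
free back [0.363 0.134]
hinge back [0.599 0.321]
rack free outer rim [0.496 0.106]
rack free inner [0.439 0.175]
rackouter bottom [0.479 0.122]
cap1top [0.588 0.245]
handle [0.346 0.194]
0.198 [353. 306.]
0.158 [338. 355.]
0.115 [324. 406.]
b1 0.198 [444. 354.]
b1 0.176 [435. 381.]
b1 0.128 [417. 438.]
212 [[123.0, 140.0], [137.0, 140.0], [137.0, 155.0], [123.0, 155.0]]
[[0.669, 0.321], [0.669, 0.268], [0.611, 0.265], [0.611, 0.318]]
```

The door has drifted back to about 1.11 rad. Bottle 1 still fits its compartment at that angle (cap at (0.588, 0.245)). I'll lift bottle 2 clear, turn with the door and re-aim.

>>> drive_tool:
  offset:
    - [0, 0, -0.4]
    - [0, 0, -0.5]
    - [0, 0, -0.5]
    - [0, 0, 0]
    - [0, 0, 0]
    - [0, 0, 0]
    - [0, 0, 0]
    - [0, 0, 0]
    - [0, 0, 0]
    - [0, 0, 0]
  turn:
    - [0, 0, 0]
    - [0, 0, 0]
    - [0, 0, 0]
    - [0, 0, -0.7]
    - [0, 0, -0.6]
    - [0, 0, -0.6]
    - [0, 0, -0.6]
    - [0, 0, 0]
    - [0, 0, 0]
    - [0, 0, 0]
  hand: [0, 0, 0, 0, 0, 0, 0, 0, 0, 0]

```text
time_s: 45.9
position: [0.5142, 0.2258, 0.234]
tool_rot: [[-0.588, 0.809, -0.0], [0.809, 0.588, -0.0], [0.0, -0.0, -1.0]]
ft_force: [1.0, -0.2, -0.6]
grip_width: 0.0233
gripper_force: 33.3
```

```bash
cat >> h.py <<'E'
HG=np.array([.604,.3155])
def door(deg):
    a=np.radians(deg);d=np.array([np.cos(a),np.sin(a)]);return d,np.array([-d[1],d[0]])
E
python3 - <<'E'
from h import *
to(.537,.207,.175,36)
i=get_image("scene");cv2.imwrite("pics/s5.png",i)
# door end: compare with saved p4 via difference in region of lever / free edge
o=cv2.imread("pics/p4.png");n=cv2.resize(i[90:190,310:440],None,fx=6,fy=6,interpolation=cv2.INTER_CUBIC)
D=cv2.absdiff(o,n).max(2);print("free-end change",np.percentile(D[100:520,0:200],[50,95,99]),"b1 region",np.percentile(D[350:480,400:520],[50,95]))
# edge of door free end: row scans in original picture, brightness step against wood
hsv=cv2.cvtColor(i,cv2.COLOR_BGR2HSV)
for r in(122,130,140,150):print(r,hsv[r,306:330,1].tolist())
E
```

```text
at [0.5142 0.2258 0.234 ] yaw 36.0 off [-0.71  0.19  1.48] turn -0.0
free-end change [ 26.  88. 163.] b1 region [ 9. 78.]
122 [124, 128, 126, 127, 126, 127, 127, 129, 126, 127, 127, 128, 128, 123, 85, 20, 8, 13, 15, 11, 13, 9, 11, 11]
130 [128, 125, 128, 128, 126, 126, 130, 127, 129, 127, 126, 126, 114, 64, 17, 9, 11, 13, 15, 8, 17, 13, 9, 13]
140 [127, 125, 124, 129, 125, 125, 126, 125, 128, 127, 122, 72, 14, 9, 6, 11, 11, 11, 15, 16, 14, 16, 20, 16]
150 [129, 130, 126, 128, 128, 128, 122, 125, 130, 128, 124, 129, 128, 128, 128, 115, 97, 79, 55, 29, 19, 10, 8, 8]
```

```bash
cat >> h.py <<'E'
def doorfit(i,rows=(122,130,140)):
    "door direction (deg) from the silhouette of the free back edge"
    s=cv2.cvtColor(i,cv2.COLOR_BGR2HSV)[...,1].astype(int);obs=[]
    for r in rows:
        k=next(c for c in range(300,345) if s[r,c]<70 and s[r,c+1]<40);obs.append((k,r))
    best=[]
    for deg in np.arange(-172,-125,.25):
        d,_=door(deg);p=HG+.304*d;a=proj("scene",[*p,.22]);b=proj("scene",[*p,.014])
        best.append((np.mean([abs(a[0]+(b[0]-a[0])*(r-a[1])/(b[1]-a[1])-c) for c,r in obs]),deg,a.round(1)))
    return min(best,key=lambda t:t[0]),obs
E
python3 - <<'E'
from h import *
i=cv2.imread("pics/s5.png");print(doorfit(i))
n=cv2.imread("pics/p4.png");j=i.copy();j[90:190,310:440]=cv2.resize(n,(130,100),interpolation=cv2.INTER_AREA);print("p4",doorfit(j,(125,130,140)))
d,x=door(doorfit(i)[0][1])
for l in(.053,.118,.183):print(l,HG+l*d+.048*x)
s=cv2.cvtColor(i,cv2.COLOR_BGR2HSV)[...,1].astype(int)
print([ (r,next((c for c in range(300,345) if s[r,c]<70),None)) for r in range(100,165,4)])
E
```

```text
((np.float64(0.2503639359660686), np.float64(-157.5), array([323.7, 104.2])), [(321, 122), (319, 130), (318, 140)])
p4 ((np.float64(0.2654179063988522), np.float64(-147.25), array([317.2, 114.8])), [(316, 125), (315, 130), (313, 140)])
0.053 [0.57340319 0.25087156]
0.118 [0.51335102 0.22599714]
0.183 [0.45329885 0.20112271]
[(100, None), (104, 324), (108, 323), (112, 322), (116, 322), (120, 321), (124, 320), (128, 320), (132, 319), (136, 318), (140, 318), (144, 317), (148, 319), (152, 328), (156, 332), (160, 341), (164, None)]
```

```bash
python3 - <<'E'
from h import *
i=cv2.imread("pics/s5.png");p=observe()["position"]
for z in(.168,.193,.218,.234,.262):print(z,proj("scene",[p[0],p[1],z]).round(1))
o=[proj("scene",[p[0],p[1]-.02,.193]),proj("scene",[p[0]+.02,p[1],.193])];print("dy-20mm,dx+20mm",[q.round(1) for q in o])
g=i.astype(int);y=g[...,2]-g[...,0]  # red-blue
for r in range(128,168,2):print(r,"".join("%4d"%v for v in g[r,350:384,2]))
E
```

```text
0.168 [365.8 146.9]
0.193 [367.2 141.8]
0.218 [368.7 136.5]
0.234 [369.7 133.1]
0.262 [371.4 126.9]
dy-20mm,dx+20mm [array([362.6, 144.5]), array([371.5, 145.6])]
128  136 136 138 135 135 137 138 137 135 137 135 136 119  68  43  71  82  61  53  67  73  77  73  73  66  61  68  65  36  74 136 189 207 174
130  138 136 134 134 135 137 135 137 135 134 135 130 104  55  51  76  75  54  63  73  74  75  72  68  58  67  83  67  45  93 152 185 212 223
132  133 134 133 139 135 132 134 135 130 138 137 136 134 122 104  88  75  84  78  74  74  72  68  61  62  82  76  43  63 113 134 135 132 131
134  134 134 135 135 137 131 139 134 133 135 133 134 137 131 119 102 112 129 140 146 136 126 102  85  80  86  70  73  99 129 136 136 135 134
136  123 127 134 134 136 135 136 138 133 135 136 141 139 122 122 129 138 143 150 155 153 146 138 119 112 117 134 135 135 137 131 130 134 132
138   75  71  85 101 117 127 135 137 133 133 126 117 124 131 137 142 148 149 151 154 158 161 157 148 135 128 129 131 132 129 129 132 132 134
140   63  66  67  67  72  92 122 128 135 130 121 109 116 130 139 146 151 153 155 154 160 16
[... 1182 characters left out ...]
  65  64  65  60  67  63  65  73  70  70  74  70  75  73  73  76  74  74  75  72  74  79  86  88  71  71 123 171 186 184 184 172 143 127
160   62  62  63  62  63  62  66  67  61  64  68  68  73  74  76  73  77  75  73  74  80  92  91  66  61  90 119 144 159 151 153 162 172 168
162   64  62  63  65  63  64  62  64  64  63  64  64  62  63  65  67  70  69  73  73  73  69  60  63  83 106 112 115 129 142 151 161 171 172
164   94  83  72  63  63  62  65  60  59  63  62  63  62  61  64  62  62  61  67  64  64  62  67  71  86 102 109 112 120 123 134 144 147 153
166  134 127 121 109  92  82  73  63  63  65  62  58  64  65  64  64  65  62  64  63  68  63  67  65  66  70  76  83  94 107 117 127 141 149
```

>>> drive_tool:
  offset:
    - [0, 0, 0.15]
    - [0, 0, 0.15]
    - [0, 0, 0.15]
    - [0, 0, 0.15]
    - [0, 0, 0.1]
    - [0, 0, 0]
    - [0, 0, 0]
    - [0, 0, 0]
    - [0, 0, 0]
    - [0, 0, 0]
  turn:
    - [0, 0, 0]
    - [0, 0, 0]
    - [0, 0, 0]
    - [0, 0, 0]
    - [0, 0, 0]
    - [0, 0, 0]
    - [0, 0, 0]
    - [0, 0, 0]
    - [0, 0, 0]
    - [0, 0, 0]
  hand: [0, 0, 0, 0, 0, 0, 0, 0, 0, 0]

```text
time_s: 47.2
position: [0.5143, 0.2258, 0.2062]
tool_rot: [[-0.588, 0.809, 0.0], [0.809, 0.588, 0.0], [-0.0, 0.0, -1.0]]
ft_force: [-0.1, -0.3, -1.5]
grip_width: 0.0232
gripper_force: 33.3
```

```bash
python3 - <<'E'
from h import *
i=get_image("scene");f=doorfit(i);print(f);d,x=door(f[0][1]);r=np.array(observe()["position"][:2])-HG;print("along,own x",r@d,r@x)
E
```

```text
((np.float64(0.2503639359660686), np.float64(-157.5), array([323.7, 104.2])), [(321, 122), (319, 130), (318, 140)])
along,own x 0.11721657982392375 0.04852825347618738
```

>>> drive_tool:
  offset:
    - [0, 0, 0.1]
    - [0, 0, 0.1]
    - [0, 0, 0.1]
    - [0, 0, 0]
    - [0, 0, 0]
    - [0, 0, 0]
    - [0, 0, 0]
    - [0, 0, 0]
    - [0, 0, 0]
    - [0, 0, 0]
  turn:
    - [0, 0, 0]
    - [0, 0, 0]
    - [0, 0, 0]
    - [0, 0, 0]
    - [0, 0, 0]
    - [0, 0, 0]
    - [0, 0, 0]
    - [0, 0, 0]
    - [0, 0, 0]
    - [0, 0, 0]
  hand: [0, 0, 0, 0, 0, 0, 0, 0, 0, 0]

```text
time_s: 48.5
position: [0.5156, 0.2264, 0.1955]
tool_rot: [[-0.589, 0.808, 0.005], [0.808, 0.589, 0.002], [-0.002, 0.005, -1.0]]
ft_force: [1.4, 2.4, 6.3]
grip_width: 0.023
gripper_force: 33.4
```

```bash
python3 - <<'E'
from h import *
i=get_image("scene");f=doorfit(i);print(f);d,x=door(f[0][1]);r=np.array(observe()["position"][:2])-HG;print("along,own x",r@d,r@x,observe()["joint_efforts"])
E
```

```text
((np.float64(0.14529968873195762), np.float64(-156.0), array([322.6, 105.7])), [(320, 122), (319, 130), (317, 140)])
along,own x 0.11698725498512104 0.045466202212091314 [ -0.90941437 -43.07325482 -19.01687443  -0.31812125   0.74368056
   0.09360763]
```

```bash
python3 - <<'E'
from h import *
s=observe();F=np.array(s["ft_force"]);T=np.array(s["wrist_torque"]);print(F,T)
# weight of held bottle removed: ~1.1N down
F=F+[0,0,1.1]
for rz in(-.07,-.15,-.25,-.3):print(rz,"ry",(T[0]+rz*F[1])/F[2],"rx",(rz*F[0]-T[1])/F[2])
a=get_image("top")
s=a[140:250,105:215].astype(int)
cv2.imwrite("pics/t2.png",a)
o=cv2.imread("pics/t.png")
# cap of bottle1 seen in top: dark disc on light; print grey patch
g=cv2.cvtColor(a,cv2.COLOR_BGR2GRAY)
for r in range(158,182,2):print(r,"".join("%4d"%v for v in g[r,132:170]))
E
```

```text
[2.37312585 1.50475295 7.14933415] [ 0.31837201 -0.44804535  0.08638813]
-0.07 ry 0.02582503039416681 rx 0.03417567222301456
-0.15 ry 0.011232308831378561 rx 0.011161685349661537
-0.25 ry -0.00700859312210675 rx -0.017605798242029753
-0.3 ry -0.016129044098849403 rx -0.03198954003787539
158   90  92  92  93  97 104 105 107  85  62  38  32  34  51  68  75  75  52  45  42  50  57  84 103 112 108 114 107 108 105 109 107 112 108 113 109 111 112
160  102 102  95  97 103 111 114 113  97  75  46  32  36  24  35  22  28  36  39  41  48  34  52  73  98 113 112 109 111 111 110 110 113 110 109 112 110 108
162  111 111 106 101 104 116 115 122 113  85  55  39  43  39  33  31  50  66  72  65  56  50  47  55  78 103 108 112 113 110 105  99 101 101 104  97  95  90
164  120 114 105  93 112 118 118 119 110  84  53  44  44  34  37  24  38  66  81  84  79  72  57  45  53  75  82  87  88  85  85  87  85  80  87  84  79  87
166  123 123 119 114 112 117 121 120 114  87  60  38  36  39  37  26  30  51  81  88  88  72  66  55  50  51  66  85  88  89  82  88  84  89  85  88  84  89
168  127 127 124 120 119 11
[... 371 characters left out ...]
  71  67  66  67  60  68  65  66  74  88  83  89  84  89  89  88  89  88
174  115 119 115 115 122 119 118 116 120 108  89  58  51  37  29  21  38  52  78  90  94  92  94  83  83  81  81  77  80  80  84  82  86  83  89  89  90  88
176  108 111 112 110 112 117 123 121 118 112  96  74  57  41  32  21  33  52  83  95 102  98  97  97  96  86  84  82  89  81  82  84  82  87  89  84  81  86
178  103 106 103  99 102 109 116 116 119 122 107  85  61  46  51  36  41  46  62  77  97 102  97  99  97  91  86  86  80  81  82  81  78  84  83  84  80  82
180   89  90  85  89  88  90 111 118 119 121 108  82  57  56  47  51  48  44  46  62  80  90  98  95  95  89  83  76  77  79  78  71  66  81  85  85  82  87
```

>>> drive_tool:
  offset:
    - [0, 0, -0.3]
    - [0, 0, -0.4]
    - [0, 0, -0.2]
    - [0, 0, 0]
    - [0, 0, 0]
    - [0, 0, 0]
    - [0, 0, 0]
    - [0, 0, 0]
    - [0, 0, 0]
    - [0, 0, 0]
  turn:
    - [0, 0, 0]
    - [0, 0, 0]
    - [0, 0, 0]
    - [0, 0, 0]
    - [0, 0, 0.7]
    - [0, 0, 0.8]
    - [0, 0, 0.75]
    - [0, 0, 0]
    - [0, 0, 0]
    - [0, 0, 0]
  hand: [0, 0, 0, 0, 0, 0, 0, 0, 0, 0]

```text
time_s: 49.85
position: [0.5142, 0.2258, 0.23]
tool_rot: [[-0.384, 0.923, -0.0], [0.923, 0.384, -0.0], [0.0, -0.0, -1.0]]
ft_force: [0.8, 0.1, -1.8]
grip_width: 0.0228
gripper_force: 32.5
```

```bash
python3 - <<'E'
from h import *
i=get_image("scene");cv2.imwrite("pics/s6.png",i);print(doorfit(i));to(.513,.2165,.172)
p=observe()["position"]
for z in(.168,.193):print(z,proj("scene",[p[0],p[1],z]).round(1))
g=i.astype(int)
for r in range(138,158,3):print(r,"".join("%4d"%v for v in g[r,350:380,2]))
# rack inner rim / outer rim along a line through compartment 183 (own-x cut), at z=.144, sample red channel
f=door(-158.5);d,x=f
for l in(.183,.17):
    print(l,[(int(b*1e3),int(g[int(round(q[1])),int(round(q[0])),2])) for b in np.arange(0,.105,.004) for q in[proj("scene",[*(HG+l*d+b*x),.144])]])
E
```

```text
((np.float64(0.14529968873195762), np.float64(-156.0), array([322.6, 105.7])), [(320, 122), (319, 130), (317, 140)])
at [0.5143 0.2258 0.23  ] yaw 22.6 off [-0.2  -0.12  1.45] turn None
0.168 [365.8 146.9]
0.193 [367.2 141.8]
138   92 100 114 126 134 136 134 133 136 135 130 130 134 138 144 147 146 153 154 149 147 140 127 119 122 131 132 133 133 133
141   64  65  69  67  82 104 123 130 122 115 116 125 133 140 150 155 156 159 154 158 160 155 145 137 131 134 135 133 134 132
144   64  65  65  65  62  64  70  95 119 126 137 139 139 139 140 144 143 145 146 143 139 134 126 121 126 128 132 134 132 131
147   61  65  64  61  66  70  92 121 129 137 142 143 146 145 150 148 145 145 142 139 133 123 117 123 133 134 131 132 132 132
150   75  75  71  70  73  75  96 120 134 140 145 144 150 148 148 151 145 145 137 132 117  89  65  62  66  74  84  99 111 122
153   74  72  71  73  62  54  59  72  83  99 118 132 143 143 142 142 139 133 127 106  80  63  63  63  62  68  66  61  62  63
156   69  66  70  64  62  66  75  76  76  72  71  69  72  70  72  71  73  70  67  65  62  65  65  75  90  87  74 103 150 173
0.183 [(0, 137), (4, 137), (8, 130), (12, 133), (16, 127), (20, 127), (24, 92), (28, 76), (32, 65), (36, 70), (40, 64), (44, 64), (48, 65), (52, 64), (56, 63), (60, 65), (64, 68), (68, 74), (72, 71), (76, 74), (80, 73), (84, 71), (88, 74), (92, 77), (96, 71), (100, 63), (104, 64)]
0.17 [(0, 134), (4, 136), (8, 137), (12, 136), (16, 136), (20, 119), (24, 77), (28, 67), (32, 69), (36, 65), (40, 63), (44, 65), (48, 64), (52, 62), (56, 61), (60, 67), (64, 66), (68, 72), (72, 72), (76, 73), (80, 75), (84, 73), (88, 71), (92, 75), (96, 65), (100, 65), (104, 64)]
```

The inner rim cut shows the rack where expected, but the bottle has pivoted slightly in the grip (foot about 8 mm out). I'll set it down on clear bench to square it up and regrip harder.

>>> drive_tool:
  offset:
    - [0, 0, -0.5]
    - [0, 0, -0.4]
    - [-0.7, -0.4, 0]
    - [-1, -0.5, 0]
    - [-1, -0.5, 0]
    - [-1, -0.5, 0]
    - [-0.7, -0.3, 0]
    - [0, 0, 0.5]
    - [0, 0, 0.8]
    - [0, 0, 0.8]
  turn:
    - [0, 0, 0]
    - [0, 0, 0]
    - [0, 0, 0]
    - [0, 0, 0]
    - [0, 0, 0]
    - [0, 0, 0]
    - [0, 0, 0]
    - [0, 0, 0]
    - [0, 0, 0]
    - [0, 0, 0]
  hand: [0, 0, 0, 0, 0, 0, 0, 0, 0, 0]

```text
time_s: 51.15
position: [0.5004, 0.0294, 0.1814]
tool_rot: [[-0.383, 0.924, 0.001], [0.924, 0.383, -0.0], [-0.0, 0.001, -1.0]]
ft_force: [-0.1, -0.7, -0.9]
grip_width: 0.0234
gripper_force: 32.5
```

>>> drive_tool:
  offset:
    - [0, 0, 0.8]
    - [0, 0, 0.7]
    - [0, 0, 0.5]
    - [0, 0, 0.3]
    - [0, 0, 0.15]
    - [0, 0, 0.1]
    - [0, 0, 0.05]
    - [0, 0, 0]
    - [0, 0, 0]
    - [0, 0, 0]
  turn:
    - [0, 0, 0]
    - [0, 0, 0]
    - [0, 0, 0]
    - [0, 0, 0]
    - [0, 0, 0]
    - [0, 0, 0]
    - [0, 0, 0]
    - [0, 0, 0]
    - [0, 0, 0]
    - [0, 0, 0]
  hand: [0, 0, 0, 0, 0, 0, 0, 0, 0, 0]

```text
time_s: 52.4
position: [0.5005, 0.0295, 0.0783]
tool_rot: [[-0.383, 0.924, 0.0], [0.924, 0.383, -0.0], [-0.0, 0.0, -1.0]]
ft_force: [-0.1, 0.0, -1.3]
grip_width: 0.0234
gripper_force: 32.5
```

>>> drive_tool:
  offset:
    - [0, 0, 0.1]
    - [0, 0, 0.1]
    - [0, 0, 0.05]
    - [0, 0, 0.05]
    - [0, 0, 0]
    - [0, 0, 0]
    - [0, 0, 0]
    - [0, 0, 0.05]
    - [0, 0, 0]
    - [0, 0, 0]
  turn:
    - [0, 0, 0]
    - [0, 0, 0]
    - [0, 0, 0]
    - [0, 0, 0]
    - [0, 0, 0]
    - [0, 0, 0]
    - [0, 0, 0]
    - [0, 0, 0]
    - [0, 0, 0]
    - [0, 0, 0]
  hand: [0, 0, 0, 0, 0, 0.4, 0.4, 0.4, 0.4, 0.4]

```text
time_s: 53.65
position: [0.5005, 0.0295, 0.0641]
tool_rot: [[-0.383, 0.924, -0.0], [0.924, 0.383, -0.0], [0.0, -0.0, -1.0]]
ft_force: [-0.7, -0.1, -0.0]
grip_width: 0.034
gripper_force: 0.0
```

>>> drive_tool:
  offset:
    - [0, 0, 0]
    - [0, 0, 0]
    - [0, 0, 0]
    - [0, 0, 0]
    - [0, 0, 0]
    - [0, 0, 0]
    - [0, 0, 0]
    - [0, 0, 0]
    - [0, 0, 0]
    - [0, 0, 0]
  turn:
    - [0, 0, 0]
    - [0, 0, 0]
    - [0, 0, 0]
    - [0, 0, 0]
    - [0, 0, 0]
    - [0, 0, 0]
    - [0, 0, 0]
    - [0, 0, 0]
    - [0, 0, 0]
    - [0, 0, 0]
  hand: [0.4, 0.4, 0, 0, 0, 0, 0, 0, 0, 0]
  newtons: 60

```text
time_s: 54.9
position: [0.5005, 0.0295, 0.0641]
tool_rot: [[-0.383, 0.924, 0.0], [0.924, 0.383, -0.0], [-0.0, 0.0, -1.0]]
ft_force: [-0.0, -0.1, -1.0]
grip_width: 0.0002
gripper_force: 0.0
```

>>> drive_tool:
  offset:
    - [0, 0, -0.3]
    - [0, 0, -0.5]
    - [0, 0, -1]
    - [0, 0, -1]
    - [0, 0, -1]
    - [0, 0, -0.8]
    - [0, 0, 0]
    - [0, 0, 0]
    - [0, 0, 0]
    - [0, 0, 0]
  turn:
    - [0, 0, 0]
    - [0, 0, 0]
    - [0, 0, 0]
    - [0, 0, 0]
    - [0, 0, 0]
    - [0, 0, 0]
    - [0, 0, 0]
    - [0, 0, 0]
    - [0, 0, 0]
    - [0, 0, 0]
  hand: [0, 0, 0, 0, 0, 0, 0, 0, 0, 0]

```text
time_s: 56.15
position: [0.5002, 0.0295, 0.2475]
tool_rot: [[-0.383, 0.924, -0.001], [0.924, 0.383, 0.0], [0.001, -0.001, -1.0]]
ft_force: [-0.0, 0.7, 0.3]
grip_width: -0.0001
gripper_force: 0.0
```

```bash
python3 - <<'E'
from h import *
i=get_image("scene");t=get_image("top");cv2.imwrite("pics/s7.png",i);cv2.imwrite("pics/t7.png",t);f=doorfit(i);print(f)
g=i.astype(int);gt=cv2.cvtColor(t,cv2.COLOR_BGR2GRAY)
for deg in(f[0][1],):
    d,x=door(deg)
    for l in(.183,.165,.13,.118,.105):
        print(l,[(int(round(b*1e3)),int(g[int(round(q[1])),int(round(q[0])),2])) for b in np.arange(.004,.034,.003) for q in[proj("scene",[*(HG+l*d+b*x),.144])]])
    # top view: own-x cut near outer rim
    for l in(.183,.118):
        print("top",l,[(int(round(b*1e3)),int(gt[int(round(q[1])),int(round(q[0]))])) for b in np.arange(.004,.1,.003) for q in[proj("top",[*(HG+l*d+b*x),.144])]])
    print("along, floor z",[(int(round(l*1e3)),int(gt[int(round(q[1])),int(round(q[0]))])) for l in np.arange(.06,.22,.0035) for q in[proj("top",[*(HG+l*d+.048*x),.144])]])
    for l in(.118,.183):print(HG+l*d+.048*x)
s=observe();print(s["position"])
E
```

```text
((np.float64(4.949425104735364), np.float64(-145.75), array([316.5, 116.4])), [(321, 122), (305, 130), (313, 140)])
0.183 [(4, 67), (7, 64), (10, 62), (13, 63), (16, 63), (19, 60), (22, 64), (25, 64), (28, 72), (31, 72)]
0.165 [(4, 64), (7, 66), (10, 63), (13, 63), (16, 61), (19, 61), (22, 63), (25, 67), (28, 67), (31, 72)]
0.13 [(4, 62), (7, 63), (10, 63), (13, 65), (16, 66), (19, 66), (22, 65), (25, 61), (28, 61), (31, 68)]
0.118 [(4, 63), (7, 63), (10, 65), (13, 61), (16, 61), (19, 61), (22, 64), (25, 63), (28, 63), (31, 66)]
0.105 [(4, 74), (7, 63), (10, 63), (13, 64), (16, 64), (19, 64), (22, 60), (25, 63), (28, 63), (31, 64)]
top 0.183 [(4, 104), (7, 120), (10, 120), (13, 117), (16, 123), (19, 119), (22, 119), (25, 117), (28, 117), (31, 102), (34, 82), (37, 82), (40, 60), (43, 55), (46, 50), (49, 47), (52, 50), (55, 54), (58, 52), (61, 45), (64, 45), (67, 56), (70, 57), (73, 70), (76, 76), (79, 76), (82, 81), (85, 85), (88, 85), (91, 75), (94, 79), (97, 81)]
top 0.118 [(4, 54), (7, 30), (10, 40), (13, 50), (16, 56), (19, 50), (22, 56), (25, 54), (28, 49), (31, 49), (34, 64), (37, 72), (40, 72), (43, 82), (46, 78), (49, 82), (52, 76), (55, 76), (58, 79), (61, 85), (64, 76), (67, 94), (70, 107), (73, 107), (76, 118), (79, 119), (82, 119), (85, 121), (88, 116), (91, 116), (94, 114), (97, 114)]
along, floor z [(60, 116), (64, 120), (67, 120), (70, 104), (74, 104), (78, 86), (81, 79), (85, 70), (88, 67), (92, 63), (95, 58), (99, 58), (102, 57), (106, 59), (109, 73), (113, 73), (116, 82), (120, 78), (123, 79), (127, 79), (130, 86), (134, 82), (137, 114), (141, 114), (144, 113), (148, 118), (151, 118), (155, 121), (158, 118), (162, 113), (165, 113), (169, 92), (172, 83), (176, 53), (179, 53), (183, 47), (186, 51), (190, 52), (193, 52), (197, 60), (200, 82), (204, 111), (207, 103), (211, 117), (214, 116), (218, 116)]
[0.53347705 0.20941271]
[0.47974871 0.17283039]
[0.5003492  0.02954091 0.24772933]
```

The fingers closed on nothing, so the bottle tipped or shifted at release. I'm out of picture views and will locate it from the difference to the first images.

```bash
python3 - <<'E'
from h import *
for n,f0,f1 in(("scene","scene0","s7"),("top","top0","t7")):
    a=cv2.imread(f"pics/{f0}.png").astype(int);b=cv2.imread(f"pics/{f1}.png").astype(int)
    u,v=proj(n,[.5,.03,.02]).astype(int);print(n,"target px",u,v)
    R=34
    w=b[v-R:v+R,u-R:u+R];sat=w.max(2)-w.min(2)
    m=((sat<28)&(w.max(2)>75)).astype(np.uint8)
    print("\n".join("".join("#" if q else "." for q in r) for r in m[::2]))
    print(u-R,v-R)
E
```

```text
scene target px 311 198
....................................................................
....................................................................
....................................................................
....................................................................
....................................................................
....................................................................
....................................................................
....................................................................
....................................................................
....................................................................
....................................................................
....................................................................
....................................................................
....................................................................
..............................#####.................................
.............................######......
[... 2953 characters left out ...]
..
#########################...........................................
#########################...........................................
########################............................................
########################............................................
########################............................................
#######################.............................................
################.######.............................................
#################..#####............................................
################....................................................
################....................................................
171 157
```

```bash
python3 - <<'E'
from h import *
a=(307,206.5);b=(214.5,188.5)
print(plane("scene",a,.027),plane("top",b,.05),tri(a,b))
p=plane("top",b,.05)
for z in(.094,.05,.0):print(z,proj("scene",[*p,z]).round(1))
i=cv2.imread("pics/s7.png");g=cv2.cvtColor(i,cv2.COLOR_BGR2GRAY)
for r in range(188,216,2):print(r,"".join("%4d"%v for v in g[r,294:322]))
t=cv2.cvtColor(cv2.imread("pics/t7.png"),cv2.COLOR_BGR2GRAY)
for r in range(180,198):print(r,"".join("%4d"%v for v in t[r,204:226]))
E
```

```text
[ 0.52038415 -0.00680122] [ 0.50824357 -0.01160332] [ 0.51444405 -0.00445942  0.01712236]
0.094 [305.3 193. ]
0.05 [304.2 200.8]
0.0 [302.9 209.2]
188  182 181 178 177 175 173 165 158 158 157 158 160 160 161 159 162 159 160 157 158 158 159 155 156 154 155 155 153
190  175 173 171 170 167 166 170 168 170 171 168 164 153 144 129 126 135 151 160 157 157 153 156 152 153 154 150 149
192  169 169 166 167 166 168 169 173 169 171 166 146 105  85  72  72  77  96 127 149 157 154 152 151 153 153 157 160
194  167 172 169 170 170 170 171 167 169 173 162 123  81  76  80  80  76  82 110 147 155 158 161 163 163 167 170 172
196  169 171 170 171 172 170 175 175 172 163 136  87  61  67  71  70  66  77 123 168 177 177 178 180 176 175 173 169
198  171 172 172 176 178 172 169 152 130 110  96  72  59  62  61  61  58  72 110 148 171 180 179 177 176 173 174 170
200  176 175 171 169 167 164 150 128 122 127 127 118 104  94  79  84  98 112 125 124 143 169 174 171 170 173 174 179
202  169 163 165 164 163 161 141 124 132 138 144 145 152 153 153 150 154 148 140 134 136 152 170 176 175 170 164 156
204  167 168 171 
[... 1658 characters left out ...]
9  83  88  84  82  82  80  83  99 103 102 105 120
191  111 119 120 120 113 105  94  88  80  84  82  80  79  71  82  87 102 119 120 112 119 131
192  116 122 121 118 119 115 103  93  84  83  81  75  84  84  92 106 109 128 133 133 134 136
193  112 119 122 121 120 118 112 110  93  88  81  90  92  97 105 106 105 131 139 140 139 139
194  106 118 120 120 120 119 117 116 113 112 104 103 105 109 113 110 108 129 140 138 137 136
195  106 116 117 120 119 117 120 118 114 116 113 114 114 114 113 111 108 124 135 136 135 135
196  111 116 114 115 116 116 116 118 114 115 118 115 118 119 113 108 115 129 137 135 133 135
197  114 113 116 113 115 113 116 113 113 111 114 111 112 118 114 116 117 130 139 139 141 138
```

```bash
python3 - <<'E'
from h import *
a=(308.8,193.3);b=(212.6,186.9)
for z in(.094,.098):print(plane("scene",a,z),plane("top",b,z))
print(tri(a,b));p=(plane("scene",a,.094)+plane("top",b,.094))/2;to(*p,.064)
print(proj("scene",[*p,.0]),proj("scene",[*p,.05]),proj("top",[*p,.05]))
E
```

```text
[ 0.5155001 -0.0031047] [ 0.50932154 -0.00877858]
[ 0.51751938 -0.00518802] [ 0.50881889 -0.00925595]
[ 0.51236943 -0.00438298  0.09068959]
at [0.5003 0.0295 0.2477] yaw 22.5 off [-0.94 -0.06  4.59] turn None
[305.01668933 209.23826524] [306.31349938 200.83057627] [213.16494467 187.48901446]
```

>>> drive_tool:
  offset:
    - [-0.9, -0.05, 0]
    - [0, 0, 0.8]
    - [0, 0, 0.8]
    - [0, 0, 0.8]
    - [0, 0, 0.8]
    - [0, 0, 0.7]
    - [0, 0, 0.5]
    - [0, 0, 0.2]
    - [0, 0, 0]
    - [0, 0, 0]
  turn:
    - [0, 0, 0]
    - [0, 0, 0]
    - [0, 0, 0]
    - [0, 0, 0]
    - [0, 0, 0]
    - [0, 0, 0]
    - [0, 0, 0]
    - [0, 0, 0]
    - [0, 0, 0]
    - [0, 0, 0]
  hand: [0.7, 0.7, 0.7, 0.7, 0.7, 0.7, 0.7, 0.7, 0.7, 0.7]

```text
time_s: 57.5
position: [0.5128, -0.0046, 0.0649]
tool_rot: [[-0.383, 0.924, 0.001], [0.924, 0.383, -0.0], [-0.001, 0.001, -1.0]]
ft_force: [0.5, -0.3, -0.0]
grip_width: 0.06
gripper_force: 0.0
```

>>> drive_tool:
  offset:
    - [0, 0, 0]
    - [0, 0, 0]
    - [0, 0, 0]
    - [0, 0, 0]
    - [0, 0, 0]
    - [0, 0, 0]
    - [0, 0, 0]
    - [0, 0, 0]
    - [0, 0, 0]
    - [0, 0, 0]
  turn:
    - [0, 0, 0]
    - [0, 0, 0]
    - [0, 0, 0]
    - [0, 0, 0]
    - [0, 0, 0]
    - [0, 0, 0]
    - [0, 0, 0]
    - [0, 0, 0]
    - [0, 0, 0]
    - [0, 0, 0]
  hand: [0, 0, 0, 0, 0, 0, 0, 0, 0, 0]
  newtons: 60

```text
time_s: 58.75
position: [0.5126, -0.0046, 0.0644]
tool_rot: [[-0.383, 0.924, 0.001], [0.924, 0.383, -0.0], [-0.0, 0.001, -1.0]]
ft_force: [-0.7, 0.7, 5.8]
grip_width: 0.0224
gripper_force: 58.5
```

>>> drive_tool:
  offset:
    - [0, 0, -0.2]
    - [0, 0, -0.5]
    - [0, 0, -1]
    - [0, 0, -1]
    - [0, 0, -1]
    - [0, 0, -1]
    - [0, 0, -0.5]
    - [0, 0, 0]
    - [0, 0, 0]
    - [0, 0, 0]
  turn:
    - [0, 0, 0]
    - [0, 0, 0]
    - [0, 0, 0]
    - [0, 0, 0]
    - [0, 0, 0]
    - [0, 0, 0]
    - [0, 0, 0]
    - [0, 0, 0]
    - [0, 0, 0]
    - [0, 0, 0]
  hand: [0, 0, 0, 0, 0, 0, 0, 0, 0, 0]

```text
time_s: 60.0
position: [0.512, -0.0044, 0.271]
tool_rot: [[-0.383, 0.924, -0.002], [0.924, 0.383, 0.001], [0.001, -0.002, -1.0]]
ft_force: [0.7, 0.5, -0.3]
grip_width: 0.0222
gripper_force: 58.9
```

```bash
python3 - <<'E'
from h import *
i=get_image("scene");cv2.imwrite("pics/s8.png",i);t=get_image("top");cv2.imwrite("pics/t8.png",t)
p=observe()["position"];z0=p[2]-.0644
print(p,observe()["ft_force"],observe()["gripper_force"])
for z in(0,.025,.05,.066):print(z,proj("scene",[p[0],p[1],z0+z]).round(1))
for q in([.01,0],[0,.01]):print("10mm",q,(proj("scene",[p[0]+q[0],p[1]+q[1],z0+.025])-proj("scene",[p[0],p[1],z0+.025])).round(2))
u,v=proj("scene",[p[0],p[1],z0+.03]).astype(int)
w=i[v-18:v+18,u-22:u+22].astype(int);m=((np.ptp(w,2)<32)&(w.max(2)>100)).astype(np.uint8)
print(u-22,v-18);print("\n".join("".join("#" if q else "." for q in r) for r in m))
try:print(doorfit(i))
except Exception as e:print(e)
s=cv2.cvtColor(i,cv2.COLOR_BGR2HSV)[...,1].astype(int)
print([(r,next((c for c in range(295,350) if s[r,c]<70 and s[r,c+1]<40 and s[r,c+2]<40),None)) for r in range(96,165,4)])
E
```

```text
[ 0.5121992  -0.00445441  0.27132771] [-0.16984111  0.40864963 -1.3521344 ] 58.9110141992569
0 [311.2 171.2]
0.025 [312. 166.]
0.05 [312.8 160.7]
0.066 [313.3 157.2]
10mm [0.01, 0] [2.11 2.15]
10mm [0, 0.01] [ 2.6 -1.5]
290 146
..........................#........####.....
..........................#.........##......
........................##..................
............................................
............................................
#...........................................
#...........................................
#.......................................##..
.........................................#..
............................................
............................................
.................#..........................
.................####.......................
.................#####......................
................##########..................
................###############.............
................###############.............
................################............
................################............
................#
[... 381 characters left out ...]
......
.................############...............
..................##########................
............................................
............................................
............................................
............................................
............................................
............................................
((np.float64(9.44471535018198), np.float64(-135.0), array([313. , 128.9])), [(309, 122), (300, 130), (301, 140)])
[(96, None), (100, None), (104, None), (108, None), (112, 334), (116, 334), (120, 308), (124, 307), (128, 297), (132, 297), (136, 304), (140, 327), (144, 323), (148, 307), (152, 306), (156, 307), (160, 306), (164, 305)]
```

Bottle 2 is held upright and centred this time: body centre at pixel (313,167), (312,166) predicted. Moving to hover over the middle compartment.

>>> drive_tool:
  offset:
    - [0.6, 0.3, 0]
    - [0.9, 0.4, 0]
    - [1, 0.4, 0]
    - [1, 0.4, 0]
    - [0.9, 0.4, 0]
    - [0.6, 0.3, 0]
    - [0.2, 0.1, 0]
    - [0, 0, 0]
    - [0, 0, 0]
    - [0, 0, 0]
  turn:
    - [0, 0, 0]
    - [0, 0, 0]
    - [0, 0, 0]
    - [0, 0, 0]
    - [0, 0, 0]
    - [0, 0, 0]
    - [0, 0, 0]
    - [0, 0, 0]
    - [0, 0, 0]
    - [0, 0, 0]
  hand: [0, 0, 0, 0, 0, 0, 0, 0, 0, 0]

```text
time_s: 61.35
position: [0.5178, 0.2221, 0.2722]
tool_rot: [[-0.382, 0.924, 0.0], [0.924, 0.382, -0.0], [-0.0, 0.0, -1.0]]
ft_force: [-0.4, 0.4, -1.8]
grip_width: 0.0226
gripper_force: 58.9
```

```bash
cat >> h.py <<'E'
def rackcheck(i,deg,ls=(.18,.16)):
    "own-x (mm) of the inner rim (light door -> dark rack) along cuts at z=.144; model: 14"
    g=i.astype(int);d,x=door(deg);o=[]
    for l in ls:
        for b in np.arange(0,.05,.001):
            q=proj("scene",[*(HG+l*d+b*x),.144]);v=cv2.getRectSubPix(i,(1,1),(float(q[0]),float(q[1])))[0,0,2]
            if v<98:o.append((l,round(b*1e3)));break
    return o
E
python3 - <<'E'
from h import *
i=get_image("scene");cv2.imwrite("pics/s9.png",i)
s=cv2.cvtColor(i,cv2.COLOR_BGR2HSV)[...,1].astype(int)
print([(r,next((c for c in range(300,350) if s[r,c]<70 and s[r,c+1]<40 and s[r,c+2]<40),None)) for r in range(100,165,4)])
f=doorfit(i);print(f,rackcheck(i,f[0][1]));d,x=door(f[0][1])
p=HG+.118*d+.048*x;print(p);to(*p,.2)
E
```

```text
[(100, None), (104, 332), (108, 322), (112, 321), (116, 321), (120, 320), (124, 320), (128, 319), (132, 318), (136, 318), (140, 317), (144, 316), (148, 316), (152, 325), (156, 332), (160, 339), (164, 349)]
((np.float64(0.14529968873195762), np.float64(-156.0), array([322.6, 105.7])), [(320, 122), (319, 130), (317, 140)]) [(0.18, 14), (0.16, 20)]
[0.51572499 0.22365489]
at [0.5178 0.2222 0.2722] yaw 22.5 off [ 0.05 -0.03  1.81] turn None
```

>>> drive_tool:
  offset:
    - [0, 0, 0.4]
    - [0, 0, 0.4]
    - [0, 0, 0.4]
    - [0, 0, 0.3]
    - [0, 0, 0.2]
    - [0, 0, 0.15]
    - [0, 0, 0]
    - [0, 0, 0]
    - [0, 0, 0]
    - [0, 0, 0]
  turn:
    - [0, 0, 0]
    - [0, 0, 0]
    - [0, 0, 0]
    - [0, 0, 0]
    - [0, 0, 0]
    - [0, 0, 0]
    - [0, 0, 0]
    - [0, 0, 0]
    - [0, 0, 0]
    - [0, 0, 0]
  hand: [0, 0, 0, 0, 0, 0, 0, 0, 0, 0]

```text
time_s: 62.65
position: [0.5177, 0.2229, 0.1983]
tool_rot: [[-0.383, 0.924, 0.0], [0.924, 0.383, 0.0], [-0.0, 0.0, -1.0]]
ft_force: [-0.7, 0.8, -1.3]
grip_width: 0.0222
gripper_force: 58.9
```

```bash
python3 - <<'E'
from h import *
i=get_image("scene");cv2.imwrite("pics/s10.png",i);f=doorfit(i);s=observe();print(f,s["ft_force"],s["wrist_torque"])
p=s["position"];z0=p[2]-.0644
for z in(0,.025,.05):print(z,proj("scene",[p[0],p[1],z0+z]).round(1))
g=i.astype(int)
u,v=proj("scene",[p[0],p[1],z0+.025]).astype(int)
for r in range(v-12,v+18,2):print(r,u-18,"".join("%4d"%q for q in g[r,u-18:u+18,2]))
E
```

```text
((np.float64(0.14529968873195762), np.float64(-156.0), array([322.6, 105.7])), [(320, 122), (319, 130), (317, 140)]) [ 0.47780214  0.11211553 -1.20409087] [ 0.00426441 -0.02462026 -0.01655143]
0 [363.9 154.7]
0.025 [365.3 149.8]
0.05 [366.8 144.7]
137 347  128 130 129 125 126 133 136 137 136 138 137 135 135 117  71  54  74  65  42  50  60  73  74  69  68  65  60  40  20  22  32  42  38  23  18  22
139 347   71  75  74  72  75  82 101 120 133 137 135 136 135 130 107  91  82  49  42  55  64  62  65  62  63  73  89  58  21  42  87 122 117  87  88 109
141 347   62  61  61  64  65  67  70  81 102 121 132 131 136 130 123  99  80  73  64  60  61  62  59  57  67  89  74  35  39  78 117 134 133 136 136 138
143 347   65  60  64  65  66  62  63  62  64  64  73  81  93 104 118 120 123 125 121 113  98  87  84  76  82  80  56  55  94 127 136 134 135 135 132 132
145 347   64  64  61  65  61  62  65  62  63  64  63  64  78 107 129 138 140 144 147 152 155 149 143 124 119 130 150 145 135 132 134 131 130 132 130 133
147 347   67  66  67  61  66  63  64  63  65  67  63  73  94 111 129 141 149 152 156 16
[... 742 characters left out ...]
 119 122 122 129 128 126 123 123 119 109  89  72  67  71  69  58  60  78 128 171 183 183
159 347   65  65  65  61  66  63  62  64  60  66  71  70  70  74  81  93 106 112 117 116 111 107  92  79  75  70  68  55  59  67  84 123 166 183 184 187
161 347   61  63  62  62  64  63  66  64  65  64  63  66  65  63  67  69  73  70  75  73  75  75  68  74  77  71  60  60  72  76 102 137 158 175 187 183
163 347   69  67  64  62  59  64  61  62  61  65  66  63  62  62  63  67  62  64  63  66  67  72  71  77  67  60  65  71  74  84 103 111 124 141 161 175
165 347  132 125 115  97  79  68  65  61  65  61  64  65  64  63  64  63  63  65  65  66  60  64  64  66  68  66  69  72  75  84 105 113 123 118 121 126
```

>>> drive_tool:
  offset:
    - [0, 0, 0.1]
    - [0, 0, 0.1]
    - [0, 0, 0.1]
    - [0, 0, 0.1]
    - [0, 0, 0.1]
    - [0, 0, 0]
    - [0, 0, 0]
    - [0, 0, 0]
    - [0, 0, 0]
    - [0, 0, 0]
  turn:
    - [0, 0, 0]
    - [0, 0, 0]
    - [0, 0, 0]
    - [0, 0, 0]
    - [0, 0, 0]
    - [0, 0, 0]
    - [0, 0, 0]
    - [0, 0, 0]
    - [0, 0, 0]
    - [0, 0, 0]
  hand: [0, 0, 0, 0, 0, 0, 0, 0, 0, 0]

```text
time_s: 63.95
position: [0.5177, 0.2229, 0.1782]
tool_rot: [[-0.383, 0.924, 0.0], [0.924, 0.383, 0.0], [-0.0, 0.0, -1.0]]
ft_force: [-1.3, 0.5, -1.3]
grip_width: 0.0225
gripper_force: 58.9
```

```bash
python3 - <<'E'
from h import *
i=get_image("scene");f=doorfit(i);s=observe();print(f,s["ft_force"],s["wrist_torque"])
E
```

```text
((np.float64(0.14529968873195762), np.float64(-156.0), array([322.6, 105.7])), [(320, 122), (319, 130), (317, 140)]) [ 1.07385913 -0.30305402 -1.22095334] [0.04040632 0.04072017 0.0195654 ]
```

Free and inside the walls, with no contact. Lower the rest, release a little, rise.

>>> drive_tool:
  offset:
    - [0, 0, 0.1]
    - [0, 0, 0.1]
    - [0, 0, 0.04]
    - [0, 0, 0]
    - [0, 0, 0]
    - [0, 0, 0]
    - [0, 0, 0]
    - [0, 0, 0]
    - [0, 0, 0]
    - [0, 0, 0]
  turn:
    - [0, 0, 0]
    - [0, 0, 0]
    - [0, 0, 0]
    - [0, 0, 0]
    - [0, 0, 0]
    - [0, 0, 0]
    - [0, 0, 0]
    - [0, 0, 0]
    - [0, 0, 0]
    - [0, 0, 0]
  hand: [0, 0, 0, 0, 0, 0.4, 0.4, 0.4, 0.4, 0.4]

```text
time_s: 65.25
position: [0.5177, 0.2229, 0.1685]
tool_rot: [[-0.383, 0.924, 0.0], [0.924, 0.383, -0.0], [-0.0, 0.0, -1.0]]
ft_force: [-0.0, -0.4, 1.2]
grip_width: 0.0339
gripper_force: 0.0
```

>>> drive_tool:
  offset:
    - [0, 0, -0.2]
    - [0, 0, -0.4]
    - [0, 0, -0.8]
    - [0, 0, -1]
    - [0, 0, -0.6]
    - [-1, -0.5, 0]
    - [-1, -0.5, 0]
    - [-1, -0.5, 0]
    - [-1, -0.5, 0]
    - [-1, -0.5, 0]
  turn:
    - [0, 0, 0]
    - [0, 0, 0]
    - [0, 0, 0]
    - [0, 0, 0]
    - [0, 0, 0]
    - [0, 0, 0]
    - [0, 0, 0]
    - [0, 0, 0]
    - [0, 0, 0]
    - [0, 0, 0]
  hand: [0.4, 0.4, 0.4, 0.4, 0.4, 0.4, 0.4, 0.4, 0.4, 0.4]

```text
time_s: 66.5
position: [0.5017, -0.0016, 0.2893]
tool_rot: [[-0.383, 0.924, 0.001], [0.924, 0.383, -0.0], [-0.001, 0.001, -1.0]]
ft_force: [0.8, 0.7, 1.0]
grip_width: 0.0344
gripper_force: 0.0
```

>>> drive_tool:
  offset:
    - [-1, -0.5, 0]
    - [-1, -0.5, 0]
    - [-1, -0.5, 0]
    - [-1, -0.4, 0]
    - [-1, 0, 0]
    - [0, 0, 0]
    - [0, 0, 0]
    - [0, 0, 0]
    - [0, 0, 0]
    - [0, 0, 0]
  turn:
    - [0, 0, 0]
    - [0, 0, 0]
    - [0, 0, 0]
    - [0, 0, 0]
    - [0, 0, 0]
    - [0, 0, 0]
    - [0, 0, 0]
    - [0, 0, 0]
    - [0, 0, 0]
    - [0, 0, 0]
  hand: [1, 1, 1, 1, 1, 1, 1, 1, 1, 1]

```text
time_s: 67.75
position: [0.5084, -0.2136, 0.2887]
tool_rot: [[-0.384, 0.923, 0.0], [0.923, 0.384, -0.0], [-0.0, 0.0, -1.0]]
ft_force: [0.4, -0.1, 0.3]
grip_width: 0.0853
gripper_force: 0.0
```

```bash
python3 - <<'E'
from h import *
i=get_image("scene");t=get_image("top");cv2.imwrite("pics/s11.png",i);cv2.imwrite("pics/t11.png",t);f=doorfit(i);print(f);d,x=door(f[0][1]);print(rackcheck(i,f[0][1]))
for l in(.118,.053):
    q=HG+l*d+.048*x
    for z in(.198,.17,.154,.129):print(l,z,proj("scene",[*q,z]).round(1),proj("top",[*q,z]).round(1))
g=i[...,2].astype(int)
for r in range(128,164,2):print(r,"".join("%4d"%q for q in g[r,354:396]))
t=t[...,1].astype(int)
print("top")
for r in range(156,192,2):print(r,"".join("%4d"%q for q in t[r,136:166]))
E
```

```text
((np.float64(0.14529968873195762), np.float64(-156.0), array([322.6, 105.7])), [(320, 122), (319, 130), (317, 140)])
[(0.18, 15), (0.16, 20)]
0.118 0.198 [367.3 141.3] [148.5 181. ]
0.118 0.17 [365.7 147.1] [150.4 182.1]
0.118 0.154 [364.8 150.3] [151.5 182.6]
0.118 0.129 [363.4 155.2] [153.2 183.5]
0.053 0.198 [386.4 149.3] [142.2 165.6]
0.053 0.17 [384.4 155. ] [144.3 166.9]
0.053 0.154 [383.4 158.2] [145.4 167.6]
0.053 0.129 [381.7 163.1] [147.2 168.6]
128  136 137 139 140 134 139 133 135 137 135 134 136 140 135 136 136 133 136 147 158 183 208 221 228 232 232 231 232 232 230 228 225 220 218 213 210 206 209 207 205 204 198
130  139 137 138 136 138 138 136 134 136 136 135 133 137 134 139 139 138 137 136 136 136 129 137 143 148 163 191 216 225 229 233 234 233 232 229 226 221 214 205 204 203 200
132  135 133 139 137 136 138 135 139 138 135 136 136 133 136 133 136 135 137 141 137 139 136 136 133 136 136 134 133 141 149 164 193 214 224 227 227 231 232 231 229 228 226
134  134 133 135 137 135 135 137 138 139 137 139 134 138 137 137 136 139 136 134 139 136 135 135 138 138 136 136 136 136 
[... 4027 characters left out ...]
 77  81  84  78  78  59  57  88 100 106 102  87  61  61  67  58  54  62  69
182  101  72  69  68  70  69  68  63  63  51  62  81  86  85  67  60  59  75 101 113 118 110  87  81  71  67  70  63  47  63
184  122  95  71  63  71  67  66  65  73  58  57  80 101 109 101 104 109 121 124 121 120 108  83  72  66  64  71  69  57  48
186  149 123  94  68  66  69  67  72  69  66  56  63  91 105 118 127 130 125 125 115 106  92  79  72  54  58  59  67  68  54
188  151 147 123  94  72  70  64  66  69  67  62  53  46  44  66  81  93  93  89  92  79  71  65  64  63  63  61  56  59  66
190  149 152 142 121  90  76  71  70  70  70  66  65  56  36  38  41  60  58  59  58  60  53  55  53  52  53  63  66  74  79
```

Both bottles stand in the rack: bottle 2's cap at scene (368,142), prediction (367,141), and bottle 1's close to its own prediction. Now the extractor head, while I'm beside it: turn to its bail.

>>> drive_tool:
  offset:
    - [0, 0, 0]
    - [0, 0, 0]
    - [0, 0, 0]
    - [0, 0, 0]
    - [0, 0, 0]
    - [0, 0, 0]
    - [0, 0, 0]
    - [0, 0, 0]
    - [0, 0, 0]
    - [0, 0, 0]
  turn:
    - [0, 0, 0.9]
    - [0, 0, 0.9]
    - [0, 0, 0.9]
    - [0, 0, 0.9]
    - [0, 0, 0.9]
    - [0, 0, 0.9]
    - [0, 0, 0.9]
    - [0, 0, 0]
    - [0, 0, 0]
    - [0, 0, 0]
  hand: [1, 1, 1, 1, 1, 1, 1, 1, 1, 1]

```text
time_s: 69.1
position: [0.5084, -0.214, 0.2885]
tool_rot: [[0.262, 0.965, 0.0], [0.965, -0.262, -0.0], [-0.0, 0.0, -1.0]]
ft_force: [-0.8, -0.7, -0.4]
grip_width: 0.0852
gripper_force: 0.0
```

```bash
python3 - <<'E'
from h import *
to(.621,-.296,.21,-15.5)
# bail from first frames: bright steel pixels on black box, both views
for n,f,c,w in(("scene","scene0",(254,243),(24,14)),("top","top0",(286,155),(22,12))):
    i=cv2.imread(f"pics/{f}.png").astype(int);v=i[c[1]-w[1]:c[1]+w[1],c[0]-w[0]:c[0]+w[0]].min(2)
    print(n,c[0]-w[0],c[1]-w[1]);print("\n".join("".join("%4d"%q for q in r[::1]) for r in v[::3]))
E
```

```text
at [ 0.5084 -0.214   0.2885] yaw -15.2 off [-1.24  3.25  1.96] turn 0.05
scene 230 229
  91  83  93 112 128 131 135 136 134 130 132 130 126 129 126 128 127 121 122 123 122 128 131 129 126 129 127 126 124 123 130 130 129 130 128 129 124 125 124 122 115 101 101 101  95  90 109 119
  95  89  91  93 111 127 132 129 128 127 129 126 127 124 116 118 120 124 127 129 129 130 125 132 134 137 138 133 131 129 117 112 102  86  72  66  55  51  50  47  33  20  27  32  27  30  45  84
  93  89  88  87  89 104 123 125 121 123 121 120 125 131 129 133 133 127 125 119 118 108  83  79  71  61  50  55  66  84  88 109 128 146 152 155 160 159 156 148 121  69  39  28  30  35  25  35
  90  89  90  85  89 106 117 112 112 108  98  78  74  58  53  58  59  65  82  99 117 134 148 154 159 163 161 152 149 144 139 132 125 117 113 105  97  96  89  87  75  57  38  35  33  31  34  31
  51  51  46  45  42  53  71  88 104 128 144 153 155 163 163 159 151 151 143 138 127 123 115 111 101  97  89  81  71  53  52  44  34  38  32  40  67  81  88  86  72  51  33  31  26  26  35  31
  44  44  40  51  90 134 146 143 137 130 122 114
[... 1644 characters left out ...]
8  18   6   0   6  13  18  21  18  29  26  20  25  33  46  59  70  85  99 105 111 113 111 113 108  98  90  80  65  59  43  32  30  14   5  14   2  17   7  14  18  32  63
  36   6   7  14  18  20  15  15  23  19  25  29  11  14  21  19   8  15  14   3   8   7  19  43  44  55  76  88 101 105 114 113 114 107  95  63  20  12  25   1  15  23  48  76
  23   3   6   9   0   3  18   0  13   6  16  19  20  11  26  29  13   0  22  20  28  20  14  24  22  16  18   7  13   9  35  42  50  61  44  15  10  13  11  15  23  47  75  92
  29   1   2  22  39  51  56  55  47  35  37  30  36  34  25  24   7  16  11   7  21  14   8  26  11   5  12  12  17   0  13  17  27  19  18  20  19  25   8  26  52  72  91  90
```

```bash
python3 - <<'E'
from h import *
for z in(.229,.234):print(plane("scene",(252.5,240),z),plane("top",(285.7,155.2),z))
print(tri((252.5,240),(285.7,155.2)))
for a,b in(((235,244),(298.5,158.6)),((270,234.8),(272.5,151.8))):print(tri(a,b))
E
```

```text
[ 0.61758199 -0.29503582] [ 0.61555884 -0.29615924]
[ 0.61995961 -0.29668321] [ 0.61452478 -0.29586257]
[ 0.61646792 -0.29524434  0.2274604 ]
[ 0.6027557  -0.34275104  0.23389735]
[ 0.62934668 -0.24579764  0.22490988]
```

>>> drive_tool:
  offset:
    - [-0.3, 0.7, 0]
    - [-0.3, 0.8, 0]
    - [-0.3, 0.8, 0]
    - [-0.36, 0.84, 0]
    - [0, 0, 0]
    - [0, 0, 0.6]
    - [0, 0, 0.6]
    - [0, 0, 0.5]
    - [0, 0, 0.26]
    - [0, 0, 0]
  turn:
    - [0, 0, 0]
    - [0, 0, 0]
    - [0, 0, 0]
    - [0, 0, 0]
    - [0, 0, 0]
    - [0, 0, 0]
    - [0, 0, 0]
    - [0, 0, 0]
    - [0, 0, 0]
    - [0, 0, 0]
  hand: [1, 1, 1, 1, 1, 1, 1, 1, 1, 1]

```text
time_s: 70.35
position: [0.616, -0.2954, 0.2101]
tool_rot: [[0.263, 0.965, -0.001], [0.965, -0.263, 0.0], [0.0, -0.001, -1.0]]
ft_force: [-0.0, 0.5, 0.1]
grip_width: 0.0854
gripper_force: 0.0
```

>>> drive_tool:
  offset:
    - [0, 0, 0]
    - [0, 0, 0]
    - [0, 0, 0]
    - [0, 0, 0]
    - [0, 0, 0]
    - [0, 0, 0]
    - [0, 0, 0]
    - [0, 0, 0]
    - [0, 0, 0]
    - [0, 0, 0]
  turn:
    - [0, 0, 0]
    - [0, 0, 0]
    - [0, 0, 0]
    - [0, 0, 0]
    - [0, 0, 0]
    - [0, 0, 0]
    - [0, 0, 0]
    - [0, 0, 0]
    - [0, 0, 0]
    - [0, 0, 0]
  hand: [0, 0, 0, 0, 0, 0, 0, 0, 0, 0]
  newtons: 90

```text
time_s: 71.6
position: [0.6166, -0.2958, 0.2104]
tool_rot: [[0.263, 0.965, 0.001], [0.965, -0.263, -0.001], [-0.0, 0.001, -1.0]]
ft_force: [4.8, -0.9, 2.5]
grip_width: 0.0116
gripper_force: 87.8
```

>>> drive_tool:
  offset:
    - [0, 0, -0.2]
    - [0, 0, -0.25]
    - [0, 0, -0.25]
    - [0, 0, -0.25]
    - [0, 0, -0.25]
    - [0, 0, -0.2]
    - [0, 0, 0]
    - [0, 0, 0]
    - [0, 0, 0]
    - [0, 0, 0]
  turn:
    - [0, 0, 0]
    - [0, 0, 0]
    - [0, 0, 0]
    - [0, 0, 0]
    - [0, 0, 0]
    - [0, 0, 0]
    - [0, 0, 0]
    - [0, 0, 0]
    - [0, 0, 0]
    - [0, 0, 0]
  hand: [0, 0, 0, 0, 0, 0, 0, 0, 0, 0]

```text
time_s: 72.85
position: [0.6165, -0.2958, 0.2634]
tool_rot: [[0.263, 0.965, -0.002], [0.965, -0.263, 0.002], [0.001, -0.003, -1.0]]
ft_force: [8.4, -2.1, -9.3]
grip_width: 0.0112
gripper_force: 88.2
```

>>> drive_tool:
  offset:
    - [0, 0, -0.15]
    - [0, 0, 0]
    - [0, 0, 0]
    - [0, 0, 0.1]
    - [0, 0, 0.1]
    - [0, 0, 0.1]
    - [0, 0, 0.1]
    - [0, 0, 0.03]
    - [0, 0, 0]
    - [0, 0, 0]
  turn:
    - [0, 0, 0]
    - [0, 0, 0]
    - [0, 0, 0]
    - [0, 0, 0]
    - [0, 0, 0]
    - [0, 0, 0]
    - [0, 0, 0]
    - [0, 0, 0]
    - [0, 0, 0]
    - [0, 0, 0]
  hand: [0, 0, 0, 0, 0, 0, 0, 0, 0, 0]

```text
time_s: 74.1
position: [0.6166, -0.2959, 0.2553]
tool_rot: [[0.263, 0.965, 0.001], [0.965, -0.263, -0.001], [-0.0, 0.001, -1.0]]
ft_force: [5.7, -1.3, 3.7]
grip_width: 0.0114
gripper_force: 89.6
```

The head rests at +0.045 and the handle now pushes up on the tool. Release and rise.

>>> drive_tool:
  offset:
    - [0, 0, 0]
    - [0, 0, 0]
    - [0, 0, 0]
    - [0, 0, 0]
    - [0, 0, 0]
    - [0, 0, -0.5]
    - [0, 0, -0.8]
    - [0, 0, -0.5]
    - [0, 0, 0]
    - [0, 0, 0]
  turn:
    - [0, 0, 0]
    - [0, 0, 0]
    - [0, 0, 0]
    - [0, 0, 0]
    - [0, 0, 0]
    - [0, 0, 0]
    - [0, 0, 0]
    - [0, 0, 0]
    - [0, 0, 0]
    - [0, 0, 0]
  hand: [0.6, 0.6, 1, 1, 1, 1, 1, 1, 1, 1]
  newtons: 40

```text
time_s: 75.35
position: [0.6161, -0.2956, 0.3256]
tool_rot: [[0.263, 0.965, -0.002], [0.965, -0.263, 0.001], [0.001, -0.002, -1.0]]
ft_force: [0.5, 0.2, 0.2]
grip_width: 0.0853
gripper_force: 0.0
```

```bash
python3 - <<'E'
from h import *
i=get_image("scene");cv2.imwrite("pics/s12.png",i);print(doorfit(i))
for dz in(0,.045):print(dz,proj("scene",[.6028,-.3428,.231+dz]).round(1),proj("scene",[.6294,-.2458,.231+dz]).round(1))
g=i.min(2).astype(int)
for r in range(218,250,2):print(r,"".join("%4d"%v for v in g[r,228:248]))
d,x=door(-156)
for c in(.235,.26):
  p=HG+c*d-.018*x;print("front face",c,p,"off 35mm",p-.035*x)
print(observe()["q"])
E
```

```text
((np.float64(0.14529968873195762), np.float64(-156.0), array([322.6, 105.7])), [(320, 122), (319, 130), (317, 140)])
0 [234.7 244.6] [269.8 233.7]
0.045 [234.2 236. ] [270.3 225. ]
218  117 130 135 135 135 133 138 140 139 142 140 142 142 136 138 133 133 134 132 129
220  137 134 132 134 134 138 138 144 142 144 141 135 134 129 130 126 125 129 133 136
222  133 139 144 140 145 143 139 140 139 132 132 129 125 127 132 137 137 144 142 137
224  143 143 144 141 140 139 138 131 130 126 124 128 135 138 143 143 144 143 139 142
226  143 141 137 132 132 128 123 126 127 132 136 142 142 141 141 139 140 141 138 138
228  136 132 128 127 126 126 131 137 143 141 145 143 141 141 134 127 124 119 103  88
230  131 131 129 135 136 140 137 134 131 124 110  88  79  71  67  66  77  86  95 114
232  123 118 113 101  85  75  67  64  75  82  95 109 126 142 158 163 172 175 170 163
234   54  54  43  39  39  61 107 152 170 175 173 166 161 158 151 146 138 131 126 119
236   45  44  47  42  46  69 107 136 144 136 127 121 112 103 100  88  85  69  59  54
238   45  46  49  42  45  53  75  91  93  88  74  58  50  42  40  39  39  38  39  38
240   45  45  43  44  43  53  75  88  90  88  80  60  41  40  45  39  41  35  46  38
242   46  45  45  45  41  50  70  91  94  93  82  65  43  43  40  41  40  42  47  44
244   43  42  40  42  41  44  49  68  77  72  51  33  29  35  37  45  32  41  37  32
246   45  43  45  41  44  43  43  39  22  16  18  11  12  20  20  18  15  17  19  17
248   46  47  47  45  41  50  44  46  42  35  26  13  16  17  19  13  15  10  18  15
front face 0.235 [0.38199556 0.23636071] off 35mm [0.36775978 0.2683348 ]
front face 0.26 [0.35915692 0.22619229] off 35mm [0.34492114 0.25816638]
[-3.55314166e+01  3.50454255e+01  3.65320430e+01 -1.86635056e-03
  1.08561150e+02 -2.02639270e+01]
```

The bail's end moved up from row 244 to 235, so the head is parked at 0.045. Next, around to the front of the door to push it shut.

>>> drive_tool:
  offset:
    - [0.9, -0.7, 0]
    - [0.95, -0.75, 0]
    - [0.95, -0.75, 0]
    - [0.95, -0.75, 0]
    - [0.95, -0.75, 0]
    - [0.95, -0.75, 0]
    - [0.95, -0.75, 0]
    - [0.95, -0.75, 0]
    - [0.95, -0.75, 0]
    - [0.95, -0.75, 0]
  turn:
    - [0, 0, 0]
    - [0, 0, 0]
    - [0, 0, 0]
    - [0, 0, 0]
    - [0, 0, 0]
    - [0, 0, 0]
    - [0, 0, 0]
    - [0, 0, 0]
    - [0, 0, 0]
    - [0, 0, 0]
  hand: [0, 0, 0, 0, 0, 0, 0, 0, 0, 0]

```text
time_s: 76.65
position: [0.4272, 0.1487, 0.3261]
tool_rot: [[0.264, 0.965, -0.001], [0.965, -0.264, -0.0], [-0.0, -0.001, -1.0]]
ft_force: [-0.0, 0.8, -0.8]
grip_width: -0.0001
gripper_force: 0.0
```

>>> drive_tool:
  offset:
    - [0.9, -0.75, 0]
    - [0.9, -0.75, 0]
    - [0.8, -0.8, 0]
    - [0, 0, 0]
    - [0, 0, 0]
    - [0, 0, 0]
    - [0, 0, 0]
    - [0, 0, 0]
    - [0, 0, 0]
    - [0, 0, 0]
  turn:
    - [0, 0, 0]
    - [0, 0, 0]
    - [0, 0, 0]
    - [0, 0, -0.95]
    - [0, 0, -0.95]
    - [0, 0, -0.95]
    - [0, 0, -0.95]
    - [0, 0, -0.95]
    - [0, 0, -0.95]
    - [0, 0, -0.85]
  hand: [0, 0, 0, 0, 0, 0, 0, 0, 0, 0]

```text
time_s: 77.9
position: [0.3666, 0.2718, 0.326]
tool_rot: [[-0.41, 0.912, -0.002], [0.912, 0.41, -0.001], [0.0, -0.002, -1.0]]
ft_force: [0.7, 0.1, 0.6]
grip_width: 0.0004
gripper_force: 0.0
```

```bash
python3 - <<'E'
from h import *
to(.368,.272,.17,24);s=observe();print(s["q"],s["time_s"])
E
```

```text
at [0.3666 0.2718 0.326 ] yaw 24.2 off [-0.01  0.04  3.9 ] turn 0.04
[ 2.16380078e+01  9.00327221e+00  7.67999731e+01 -5.87126256e-04
  9.42930503e+01 -2.57279979e+00] 77.9
```

>>> drive_tool:
  offset:
    - [0, 0, 0.8]
    - [0, 0, 0.8]
    - [0, 0, 0.8]
    - [0, 0, 0.8]
    - [0, 0, 0.7]
    - [0, 0, 0]
    - [-0.25, 0, 0]
    - [-0.25, 0, 0]
    - [-0.1, 0, 0]
    - [0, 0, 0]
  turn:
    - [0, 0, 0]
    - [0, 0, 0]
    - [0, 0, 0]
    - [0, 0, 0]
    - [0, 0, 0]
    - [0, 0, 0]
    - [0, 0, 0]
    - [0, 0, 0]
    - [0, 0, 0]
    - [0, 0, 0]
  hand: [0, 0, 0, 0, 0, 0, 0, 0, 0, 0]

```text
time_s: 79.15
position: [0.377, 0.2497, 0.1712]
tool_rot: [[-0.406, 0.914, 0.001], [0.914, 0.406, 0.0], [-0.0, 0.001, -1.0]]
ft_force: [0.6, 0.8, -1.1]
grip_width: -0.0001
gripper_force: 0.0
```

>>> drive_tool:
  offset:
    - [-0.1, 0, 0]
    - [-0.15, 0, 0]
    - [-0.2, -0.02, 0]
    - [-0.25, -0.02, 0]
    - [-0.3, -0.03, 0]
    - [-0.31, -0.03, 0]
    - [-0.31, -0.03, 0]
    - [-0.31, -0.03, 0]
    - [-0.31, -0.03, 0]
    - [-0.31, -0.03, 0]
  turn:
    - [0, 0, 0]
    - [0, 0, -0.2]
    - [0, 0, -0.3]
    - [0, 0, -0.4]
    - [0, 0, -0.5]
    - [0, 0, -0.5]
    - [0, 0, -0.5]
    - [0, 0, -0.5]
    - [0, 0, -0.5]
    - [0, 0, -0.5]
  hand: [0, 0, 0, 0, 0, 0, 0, 0, 0, 0]

```text
time_s: 80.4
position: [0.4261, 0.1604, 0.1709]
tool_rot: [[-0.738, 0.674, -0.0], [0.674, 0.738, 0.0], [0.0, -0.0, -1.0]]
ft_force: [-0.3, 0.6, 0.1]
grip_width: -0.0002
gripper_force: 0.0
```

```bash
python3 - <<'E'
from h import *
s=observe();r=np.array(s["position"][:2])-HG
# if front face touches finger side (11 mm): solve door angle
R=np.hypot(*r);ph=np.degrees(np.arctan2(r[1],r[0]));b=.029;deg=ph+np.degrees(np.arcsin(b/R));print("R",R,"door",deg,"a",np.radians(-80.5-deg),"yaw wants",deg+180,"yaw",yaw(),s["ft_force"])
E
```

```text
R 0.2360236053853593 door -131.8521999110149 a 0.8962649665895492 yaw wants 48.14780008898509 yaw 47.58655224212152 [-0.28149704  0.55233095  0.10017132]
```

>>> drive_tool:
  offset:
    - [-0.31, -0.03, 0]
    - [-0.31, -0.03, 0]
    - [-0.31, -0.03, 0]
    - [-0.31, -0.03, 0]
    - [-0.31, -0.03, 0]
    - [-0.31, -0.03, 0]
    - [-0.31, -0.03, 0]
    - [-0.31, -0.03, 0]
    - [-0.31, -0.03, 0]
    - [-0.15, 0, 0]
  turn:
    - [0, 0, -0.5]
    - [0, 0, -0.5]
    - [0, 0, -0.5]
    - [0, 0, -0.5]
    - [0, 0, -0.5]
    - [0, 0, -0.5]
    - [0, 0, -0.5]
    - [0, 0, -0.5]
    - [0, 0, -0.5]
    - [0, 0, -0.25]
  hand: [0, 0, 0, 0, 0, 0, 0, 0, 0, 0]

```text
time_s: 81.65
position: [0.5219, 0.0934, 0.1708]
tool_rot: [[-0.97, 0.242, -0.0], [0.242, 0.97, -0.0], [0.0, -0.0, -1.0]]
ft_force: [0.3, -0.2, -0.0]
grip_width: -0.0001
gripper_force: 0.0
```

```bash
cat >> h.py <<'E'
def ang():
    s=observe();r=np.array(s["position"][:2])-HG;R=np.hypot(*r);deg=np.degrees(np.arctan2(r[1],r[0])+np.arcsin(.029/R))
    print("along",np.sqrt(R*R-.029**2),"a",np.radians(-80.5-deg),"yaw err",deg+180-yaw(),"F",s["ft_force"])
E
python3 -c "
from h import *
ang();cv2.imwrite('pics/s13.png',get_image('scene'))"
```

```text
along 0.23504767565208043 a 0.3970956902976032 yaw err 0.7540110246331722 F [ 0.29171975 -0.24682978 -0.04459651]
```

>>> drive_tool:
  offset:
    - [-0.2, -0.02, 0]
    - [-0.2, -0.02, 0]
    - [-0.2, -0.02, 0]
    - [-0.2, -0.02, 0]
    - [-0.2, -0.02, 0]
    - [-0.2, -0.02, 0]
    - [-0.2, -0.02, 0]
    - [-0.2, -0.02, 0]
    - [0, 0, 0]
    - [0, 0, 0]
  turn:
    - [0, 0, -0.33]
    - [0, 0, -0.33]
    - [0, 0, -0.33]
    - [0, 0, -0.33]
    - [0, 0, -0.33]
    - [0, 0, -0.33]
    - [0, 0, -0.33]
    - [0, 0, -0.33]
    - [0, 0, 0]
    - [0, 0, 0]
  hand: [0, 0, 0, 0, 0, 0, 0, 0, 0, 0]

```text
time_s: 82.95
position: [0.5839, 0.0796, 0.1709]
tool_rot: [[-1.0, -0.031, -0.0], [-0.031, 1.0, 0.0], [0.0, 0.0, -1.0]]
ft_force: [0.5, -0.8, -0.4]
grip_width: -0.0001
gripper_force: 0.0
```

```bash
python3 -c "
from h import *
ang()"
```

```text
along 0.23497693640259049 a 0.12793504186457189 yaw err 0.40856784929053447 F [ 0.49561949 -0.77868187 -0.35280284]
```

>>> drive_tool:
  offset:
    - [-0.1, -0.01, 0]
    - [-0.1, -0.01, 0]
    - [-0.1, -0.01, 0]
    - [-0.1, -0.01, 0]
    - [-0.1, -0.01, 0]
    - [-0.1, -0.01, 0]
    - [0, 0, 0]
    - [0, 0, 0]
    - [0, 0, 0]
    - [0, 0, 0]
  turn:
    - [0, 0, -0.16]
    - [0, 0, -0.16]
    - [0, 0, -0.16]
    - [0, 0, -0.16]
    - [0, 0, -0.16]
    - [0, 0, -0.16]
    - [0, 0, 0]
    - [0, 0, 0]
    - [0, 0, 0]
    - [0, 0, 0]
  hand: [0, 0, 0, 0, 0, 0, 0, 0, 0, 0]

```text
time_s: 84.2
position: [0.608, 0.0789, 0.171]
tool_rot: [[-0.991, -0.131, 0.0], [-0.131, 0.991, -0.0], [-0.0, -0.0, -1.0]]
ft_force: [0.3, 0.2, -0.5]
grip_width: -0.0
gripper_force: 0.0
```

>>> drive_tool:
  offset:
    - [-0.05, 0, 0]
    - [0, 0, 0]
    - [-0.05, 0, 0]
    - [0, 0, 0]
    - [-0.05, 0, 0]
    - [0, 0, 0]
    - [0, 0, 0]
    - [0, 0, 0]
    - [0, 0, 0]
    - [0, 0, 0]
  turn:
    - [0, 0, -0.08]
    - [0, 0, 0]
    - [0, 0, 0]
    - [0, 0, 0]
    - [0, 0, 0]
    - [0, 0, 0]
    - [0, 0, 0]
    - [0, 0, 0]
    - [0, 0, 0]
    - [0, 0, 0]
  hand: [0, 0, 0, 0, 0, 0, 0, 0, 0, 0]

```text
time_s: 85.45
position: [0.6108, 0.0797, 0.1703]
tool_rot: [[-0.99, -0.14, -0.009], [-0.14, 0.99, -0.001], [0.009, 0.001, -1.0]]
ft_force: [-17.9, -2.1, 4.7]
grip_width: -0.0001
gripper_force: 0.0
```

```bash
python3 -c "
from h import *
ang()"
```

```text
along 0.23415179115875795 a 0.013674285956892688 yaw err 0.6602174387262352 F [-17.92391072  -2.13170243   4.69244738]
```

It meets a firm stop (18 N) at about 0.01 rad, so the door is shut. Retreat and verify.

>>> drive_tool:
  offset:
    - [0.1, 0, 0]
    - [0.5, 0, 0]
    - [0.8, 0, 0]
    - [0.8, 0, -0.5]
    - [0.8, 0, -0.8]
    - [1, 0, -0.8]
    - [0.8, 0, -0.8]
    - [0, 0, 0]
    - [0, 0, 0]
    - [0, 0, 0]
  turn:
    - [0, 0, 0]
    - [0, 0, 0]
    - [0, 0, 0]
    - [0, 0, 0]
    - [0, 0, 0]
    - [0, 0, 0]
    - [0, 0, 0]
    - [0, 0, 0]
    - [0, 0, 0]
    - [0, 0, 0]
  hand: [0, 0, 0, 0, 0, 0, 0, 0, 0, 0]

```text
time_s: 86.7
position: [0.4243, 0.053, 0.2858]
tool_rot: [[-0.99, -0.139, -0.002], [-0.139, 0.99, 0.0], [0.002, 0.001, -1.0]]
ft_force: [-0.5, 0.1, -0.9]
grip_width: -0.0001
gripper_force: 0.0
```

```bash
python3 - <<'E'
from h import *
i=get_image("scene");cv2.imwrite("pics/s14.png",i);a=cv2.imread("pics/scene0.png")
o=door(-80.5)
for deg in(-80.5,-82.8,-85):
    d,x=door(deg);print(deg,proj("scene",[*(HG+.304*d-.018*x),.22]).round(1),proj("scene",[*(HG+.15*d),.22]).round(1))
print(observe()["position"],observe()["time_s"])
# cut across the door top at l=.28, b from -40 to +30 mm at z=.22, start vs now
d,x=door(-80.5)
for n,im in(("start",a),("now",i)):
    for l in(.28,.2):print(n,l,[(int(round(b*1e3)),int(cv2.getRectSubPix(im,(1,1),tuple(map(float,proj("scene",[*(HG+l*d+b*x),.22]))))[0,0,2])) for b in np.arange(-.045,.03,.004)])
g=i.min(2).astype(int)
for r in range(230,248,2):print(r,"".join("%4d"%v for v in g[r,230:244]))
E
```

```text
-80.5 [343.1 193.4] [380.4 167.7]
-82.8 [340.  190.7] [378.8 166.5]
-85 [337.3 188.2] [377.4 165.4]
[0.42430881 0.05299018 0.28589168] 86.75
start 0.28 [(-45, 189), (-41, 192), (-37, 196), (-33, 221), (-29, 225), (-25, 225), (-21, 217), (-17, 155), (-13, 118), (-9, 116), (-5, 115), (-1, 151), (3, 216), (7, 225), (11, 224), (15, 223), (19, 223), (23, 223), (27, 224)]
start 0.2 [(-45, 193), (-41, 193), (-37, 194), (-33, 197), (-29, 214), (-25, 224), (-21, 225), (-17, 220), (-13, 173), (-9, 118), (-5, 113), (-1, 156), (3, 213), (7, 224), (11, 222), (15, 221), (19, 222), (23, 222), (27, 220)]
now 0.28 [(-45, 146), (-41, 142), (-37, 140), (-33, 145), (-29, 142), (-25, 137), (-21, 140), (-17, 159), (-13, 169), (-9, 170), (-5, 169), (-1, 162), (3, 162), (7, 164), (11, 164), (15, 163), (19, 166), (23, 171), (27, 181)]
now 0.2 [(-45, 199), (-41, 201), (-37, 199), (-33, 200), (-29, 199), (-25, 195), (-21, 201), (-17, 220), (-13, 230), (-9, 230), (-5, 227), (-1, 213), (3, 219), (7, 227), (11, 228), (15, 226), (19, 227), (23, 227), (27, 225)]
230  129 129 133 134 134 133 127 119 108  87  76  67  62  64
232  115 101  82  74  65  62  73  82  93 105 124 139 153 156
234   38  39  39  59 105 146 164 170 167 161 155 153 149 144
236   46  42  48  66 102 132 139 134 118 116 110 100  97  87
238   46  46  44  51  73  88  91  83  73  61  52  38  43  38
240   42  41  38  51  71  86  90  88  78  54  39  37  41  42
242   44  41  42  47  65  88  93  91  79  62  47  38  42  36
244   42  44  41  44  49  64  75  70  48  29  28  32  39  41
246   46  40  41  43  39  38  17  18  14  18  16  11  18  24
```

The gap is gone along the whole cut, the head is still parked, and the arm is clear. Handing in.

```bash
python3 -c "
from rig import env
print(env.close_job())"
```

```text
the job is handed in; nothing more can be done
None
```

I've handed in the job: the extractor head is parked in its upper notch, both flux bottles (only two were there) went upright into the door rack, and the door is shut. I didn't see the bottles after closing the door, and the hand-in gave no verdict.

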